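Clock a screw-on solvent pump over its rinse tin

ROBOT

A 6-joint arm with a two-finger parallel gripper is mounted at the origin on the work surface. World frame = base frame: x ahead of the robot, y to its left, z up, the work surface at z = 0. Lengths are in m, angles in rad, forces in N, time in s.
With the tool pointing down it reaches from about 0.325 to 0.775 m from the base axis. Payload 5.5 kg.
Tool frame: the origin (TCP) lies at the very end of the fingers, on their centre line; the grasp point (between the pads) lies 19 mm behind it (env.grasp_offset is the distance from the TCP to the grasp point, in m); z points along the fingers, y is the direction in which the jaws open and shut (so a half turn about z gives the same grasp; the last joint's range is limited). The gripper opens to 88 mm and grips with 3 to 60 N. Pads are 20 mm wide; open, the fingers measure 115 mm over their backs; the gripper's body (75 mm by 178 mm) begins 61 mm behind the grasp point.
Start: joints at [1.063, 0.091, 1.231, -0, 1.82, -0.057], TCP at [0.261, 0.54, 0.223] pointing down, gripper open.
Joint ranges: [-2.87, 2.87], [-0.86, 2.18], [0.17, 2.46], [-1.51, 4.65], [0.06, 2.69], [-2.65, 2.65]. Speed limits (rad/s): [2.57, 2.57, 3.01, 3.14, 3.14, 3.14].

INTERFACE

Orientations are given as a unit quaternion [x, y, z, w].
In Python, from bench import env gives the robot as it stands.
- The arm moves only by the tool arm_command, never from a script. Its argument "deltas" is a list of rows, each an object of numbers: "rx", "ry", "rz": the turn, a rotation vector about the tool's x, y, z in units of 4 degrees (1.0 is 4 degrees); "dx", "dy", "dz": the shift along the tool's x, y, z in units of 25 mm (1.0 is 25 mm); "gripper": the opening, from 0 (shut) to 1 (fully open). A call has 1 to 8 rows; each row shifts and turns the commanded pose from where the row before left it, along the tool's axes as they then stand; what a row does not reach is not made up. A row lasts 1/12 s, in which the tool goes at most 41.7 mm and 7.16 degrees, less where a joint would pass 70% of its speed; a pose out of reach is approached as far as the arm can. A call with a number of a shift or a turn outside -1 to 1 is refused whole. A call with a gripper value outside its range is refused whole. The fingers move at their own pace and stop on an object; "newtons" is the grip in N (left out, the last holds). Time passes only in rows, so rows that do not move let the fingers close. It gives the time, the measured TCP pose, the force and the opening at its end, in the units of the state.
- env.observe(): the state, without advancing time (a new reading comes with each control period).
- env.read_camera(name): name is "side" or "top" or "wrist"; returns (picture, depth): 384x512x3 uint8, red, green, blue; 384x512 float32, m along the optical axis (not along the pixel's ray), 0 where there is no reading.
- env.get_calibration(name): a dict with "fx", "fy", "cx", "cy" (pixels), "distortion" ([k1, k2, p1, p2, k3] as OpenCV has them; the pictures are not rectified), "R" (3x3) and "t" (3): a world point X has camera coordinates R X + t. Camera axes: x right, y down, z forward; pixel columns grow to the right and rows downward; lengths in m; the calibration is good to about 2 mm. A picture is of the moment at which its call begins: read the wrist's pose just before it. get_calibration takes no time and is no camera call; for the wrist camera it gives the pose at the moment of the call.
- env.close_job(): hands the job in, once; it reports no verdict.
The state is a dict: "time": time; "qpos": joint angles; "dq": joint speeds; "effort": joint torques, N m; "tcp_pos": TCP position; "eef_rot": TCP orientation; "ft_force": force on the tool from outside, world axes, zero at the start; "torque": the same for the moment, N m; "finger_gap": finger opening in m.
Only numpy, scipy, OpenCV 4.12 (cv2) and the standard library are available. Lean on these libraries where they do the work, as an engineer would, in place of code of your own. Each camera call takes 0.05 s, during which the arm holds its last target.

TASK

Stand the empty rinse tin in its ring on the drip tray, then screw the solvent pump down on its can (clockwise) until you feel it grip its rubber washer, and go on only to the next point at which the spout stands over the middle of the tin. Turn it gently: it must end tight on the washer, but a whole turn too many crushes the rubber. Leave everything else on the table where it is.

Things in the scene. Friction and masses are not known exactly. Their poses are not given: they have to be found in the camera images.
- station: fixed solvent station: bolted steel drip tray 190 x 150 mm (floor 3 mm thick, rim 12 mm high); on its far half a strapped blue oblong 1-litre can (64 x 115 mm, top 168 mm above the table), screw neck up; on its near half a flat ring for the rinse tin. Origin: centre of the tray's underside, z up, -x from can to ring.
- ring_centre (a point): centre of the tin's ring, on the tray floor (3 mm above the table). The ring is 64 mm inside, 72 mm outside, stands 6 mm above the tray floor; the tin fits with 4 mm all round. It lies 95 mm from the pump's axis, so the mouth passes right over it. The tin cannot be set down from above once the spout is over the ring.
- neck (a point): centre of the can neck's rim, 192 mm above the table, on the vertical axis about which the pump screws. Rubber washers lie on the rim, hidden inside the pump's red cap; their thickness differs each time by up to 5 mm, so the height at which they begin to grip is unknown and must be felt: it comes 0.2 to 4.5 turns after the start.
- pump: hand pump, started on the neck: red screw cap (42 mm across, from 18 mm below to 4 mm above the origin), white head (34 mm across), level spout arm, red plunger knob (28 mm across, locked, top 65 mm above the origin). Origin on the screw axis at the cap's sealing face; x along the spout arm, z up. Clockwise from above screws it down, 1.5 mm a turn; it stays where it is left.
- pump_arm (a point): centre line of the pump's straight white spout arm (round, 16 mm thick, level, free from 17 to 87 mm off the axis), 55 mm off the axis: push its side here with closed fingers, round in a circle, to turn the pump. Free turning takes 0.05 N m; from first touch of the washers the moment rises: about 0.17 N m after 1/8 turn, 0.3 after 1/2, 0.5 after a whole turn.
- pump_mouth (a point): centre of the spout's down-turned opening, 95 mm from the screw axis, 28.5 mm below the arm's centre line, 192 to 208 mm above the table; starts at least 60 degrees from the ring. If it passes the ring less than 1/8 turn after first touch of the washers the seal is not yet tight: take the next time round; from about 1.25 turns after first touch the washers are crushed.
- tin_centre (a point): centre of the rinse tin, half-way up: empty ribbed bare-steel tin, upright, 56 mm across, 75 mm high, wall 2.5 mm, open at the top, about 90 g. z along its axis, up.
- jar: bystander: glass jar with a gold lid, 72 mm across, 105 mm high; origin under its centre.
- tube_red: bystander: lying paint tube with a red band, about 135 mm long, 28 mm thick; origin under its middle.
- tube_green: bystander: lying paint tube with a green band, about 135 mm long, 28 mm thick; origin under its middle.
- palette_knife: bystander: palette knife lying flat, 210 mm long; origin under its middle.
- medium_cup: bystander: small white bowl, 70 mm across, 32 mm high; origin under its centre.
There are look-alikes about, which are no part of the job. Leave any blue look-alike of the part that bears tin_centre alone.

How it is judged:
By the outcome, as a careful person would: the job done as asked, in the order asked, and still so for the second after the job is handed in, with the robot touching nothing.
It also fails if it takes over 72 s, if anything falls off the work surface, if the arm or the gripper's body presses on something with over 40 N, if the wrist force passes 120 N, or if a joint passes its speed limit or range.

## Working session

There is one attempt and no reset: what is moved stays moved. The work goes in short steps, Python scripts to look and compute and a tool call to move; the robot and the scene stay as the last step left them, time stands still between calls to the robot, and variables do not carry over. Pictures are saved under pics/ and viewed, and the job is handed in when it is done.

Besides the shell and the picture viewer there is one more tool, called after "Call:" by a JSON object that holds its "op" and its "data". arm_command: Moves the arm, as the interface text tells. Its arguments: {"type":"object","properties":{"deltas":{"type":"array"},"newtons":{"type":"number"}},"required":["deltas"]}

```bash
mkdir -p pics; ls
cat > h.py <<'E'
from bench import env
import cv2, numpy as np
def snap(n,f):
    cal=env.get_calibration(n); im,d=env.read_camera(n); cv2.imwrite(f'pics/{f}.png',im[:,:,::-1]); np.savez(f'pics/{f}.npz',im=im,d=d,**{k:np.array(v) for k,v in cal.items()}); return im,d,cal
def load(f):
    z=np.load(f'pics/{f}.npz'); return z['im'],z['d'],{k:z[k] for k in ['fx','fy','cx','cy','distortion','R','t']}
def K(c): return np.array([[c['fx'],0,c['cx']],[0,c['fy'],c['cy']],[0,0,1.]],float)
def pts(c,uv,z):
    """pixels -> world on plane z"""
    n=cv2.undistortPoints(np.array(uv,float).reshape(-1,1,2),K(c),np.array(c['distortion'],float)).reshape(-1,2)
    R=np.array(c['R']);t=np.array(c['t']);o=-R.T@t
    d=np.c_[n,np.ones(len(n))]@R
    return o+d*((z-o[2])/d[:,2])[:,None]
def cloud(c,d):
    h,w=d.shape; u,v=np.meshgrid(np.arange(w),np.arange(h))
    n=cv2.undistortPoints(np.stack([u,v],-1).reshape(-1,1,2).astype(float),K(c),np.array(c['distortion'],float)).reshape(-1,2)
    p=np.c_[n,np.ones(len(n))]*d.reshape(-1,1)
    return ((p-np.array(c['t']))@np.array(c['R'])).reshape(h,w,3)
def proj(c,P):
    R=np.array(c['R'],float); return cv2.projectPoints(np.array(P,float).reshape(-1,1,3),cv2.Rodrigues(R)[0],np.array(c['t'],float),K(c),np.array(c['distortion'],float))[0].reshape(-1,2)
E
python3 - <<'E'
from h import *
for n in ['top','side','wrist']:
    im,d,c=snap(n,n+'0'); print(n,c['R'],c['t'],c['fx'])
print(env.observe())
E
```

```text
pics
top [[-0.01851375 -0.99979794 -0.00783042]
 [-0.9846488   0.01959164 -0.17344423]
 [ 0.1735626   0.00449911 -0.98481256]] [-0.03076476  0.59280911  1.07235666] 402.95107316828995
side [[ 0.99908624 -0.04266148 -0.00258334]
 [-0.02894291 -0.6308609  -0.77535594]
 [ 0.03144811  0.77472223 -0.63151919]] [-0.55217269  0.10255     1.15060945] 398.9272493733922
wrist [[ 0.43547574  0.90019947 -0.00133535]
 [ 0.85773236 -0.41448092  0.30413938]
 [ 0.27323263 -0.1335907  -0.95262661]] [-0.6011091  -0.03778216  0.39184557] 277.6073655159912
{'time': 0.15, 'qpos': array([ 1.06330134e+00,  9.17171189e-02,  1.23158596e+00,  1.29093417e-05,
        1.81976979e+00, -5.67292639e-02]), 'dq': array([ 0.00113371, -0.00126001, -0.00085157,  0.00139636,  0.00168052,
       -0.0005863 ]), 'effort': array([ 1.42583714e-03, -4.47048426e+01, -4.06905878e+01,  6.98639522e-02,
        2.74677970e-02, -9.94680818e-05]), 'tcp_pos': array([0.26130601, 0.53988122, 0.22176109]), 'eef_rot': array([ 2.23477949e-01,  9.74708704e-01, -7.09108433e-04, -2.12044090e-04]), 'ft_force': array([ 0.39433284, -0.58517522, -0.34093098]), 'torque': array([ 0.01851295,  0.01920091, -0.02296127]), 'finger_gap': 0.08778055346609892}
```

View pics/top0.png

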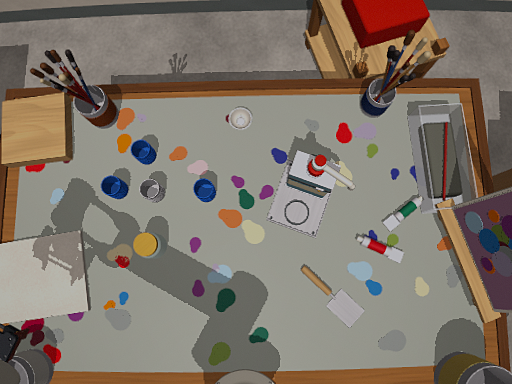

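View pics/side0.png

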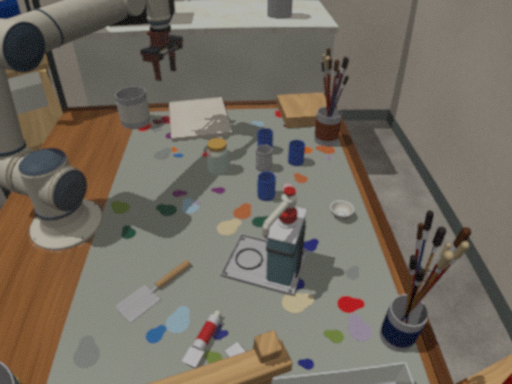

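View pics/wrist0.png

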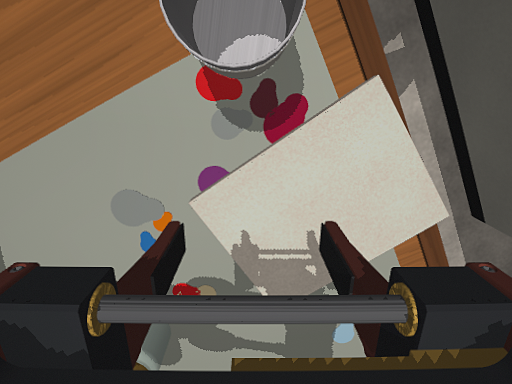

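The top view shows the bare tin at about (150,189) between blue look-alikes at (115,187), (143,152) and (205,190), with the jar at (145,244). The ring is at (297,212) and the red knob at (319,160), with the spout running to about (350,185).

Run:
```python
from h import *
im,d,c=load('top0'); P=cloud(c,d); Z=P[...,2]
big=cv2.resize(im[110:260,90:390],None,fx=2.6,fy=2.6,interpolation=cv2.INTER_CUBIC); cv2.imwrite('pics/topcrop.png',big[:,:,::-1])
print('table z',np.median(Z[200:230,250:262]))
def reg(u0,u1,v0,v1,z0,z1):
    s=P[v0:v1,u0:u1].reshape(-1,3); s=s[(s[:,2]>z0)&(s[:,2]<z1)]; return s
for nm,b in dict(tin=(136,166,174,205),b1=(128,160,135,170),b2=(98,132,172,205),b3=(190,222,174,208)).items():
    s=reg(*b,0.06,0.09); 
    cc,r=cv2.minEnclosingCircle(s[:,:2].astype(np.float32)); print(nm,len(s),cc,r,np.percentile(s[:,2],[5,50,95]))
s=reg(130,165,228,262,.08,.13); print('jar',cv2.minEnclosingCircle(s[:,:2].astype(np.float32)),np.median(s[:,2]))
s=reg(300,340,145,180,.24,.29); print('knob',len(s),cv2.minEnclosingCircle(s[:,:2].astype(np.float32)),np.percentile(s[:,2],[5,50,95]))
s=reg(290,375,140,210,.205,.245); print('arm',len(s)); 
for q in s[::6]: print(np.round(q,3),end=' ')
```

```text
table z 0.0006115487284095709
tin 119 (0.6026480197906494, 0.250732958316803) 0.02892347425222397 [0.06072155 0.07074132 0.07534237]
b1 118 (0.7174902558326721, 0.2794199585914612) 0.028940541669726372 [0.06078866 0.0707079  0.07654926]
b2 126 (0.6151224374771118, 0.35902225971221924) 0.029659681022167206 [0.06168098 0.07039772 0.07672026]
b3 86 (0.6012018322944641, 0.10133923590183258) 0.028438754379749298 [0.06115626 0.07272863 0.07722715]
jar ((0.4487898051738739, 0.24833805859088898), 0.03357573226094246) 0.10339424865416542
knob 249 ((0.6096596121788025, -0.20996400713920593), 0.03894081711769104) [0.24043222 0.24555815 0.26598785]
arm 341
[ 0.641 -0.186  0.24 ] [ 0.637 -0.178  0.208] [ 0.633 -0.178  0.207] [ 0.621 -0.178  0.243] [ 0.619 -0.183  0.24 ] [ 0.619 -0.179  0.233] [ 0.616 -0.199  0.242] [ 0.616 -0.213  0.242] [ 0.616 -0.181  0.235] [ 0.614 -0.208  0.24 ] [ 0.614 -0.181  0.234] [ 0.612 -0.194  0.24 ] [ 0.611 -0.212  0.243] [ 0.617 -0.182  0.207] [ 0.61  -0.192  0.237] [ 0.61  -0.206  0.237] [ 0.608 -0.219  0.242] [ 0.615 -0.187  0.205] [ 0.615 -0.202  0.206] [ 0.607 -0
[... 163 characters left out ...]
94  0.205] [ 0.599 -0.224  0.242] [ 0.599 -0.24   0.241] [ 0.597 -0.226  0.24 ] [ 0.596 -0.242  0.243] [ 0.594 -0.231  0.24 ] [ 0.593 -0.244  0.243] [ 0.592 -0.233  0.242] [ 0.591 -0.247  0.242] [ 0.589 -0.235  0.242] [ 0.588 -0.248  0.244] [ 0.587 -0.238  0.239] [ 0.587 -0.251  0.24 ] [ 0.585 -0.24   0.24 ] [ 0.584 -0.253  0.242] [ 0.583 -0.242  0.238] [ 0.582 -0.256  0.239] [ 0.58  -0.244  0.239] [ 0.579 -0.257  0.244] [ 0.578 -0.247  0.237] [ 0.577 -0.26   0.243] [ 0.575 -0.251  0.239] [ 0.574 -0.264  0.242] [ 0.572 -0.255  0.242] [ 0.572 -0.269  0.242] [ 0.57  -0.262  0.242] [ 0.569 -0.259  0.234] [ 0.568 -0.273  0.236] [ 0.566 -0.271  0.233] [ 0.564 -0.269  0.231] [ 0.563 -0.27   0.227]
```

View pics/topcrop.png

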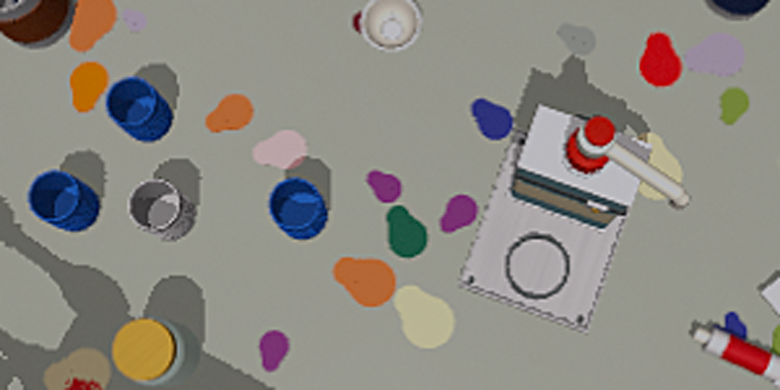

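Run:
```python
from h import *
im,d,c=load('top0'); P=cloud(c,d)
g=cv2.cvtColor(im,cv2.COLOR_RGB2GRAY).astype(int)
# ring: dark pixels near (297,212)
u,v=np.meshgrid(np.arange(512),np.arange(384))
m=(np.hypot(u-297,v-212)<17)&(g<115)&(v>195)
e=cv2.fitEllipse(np.stack([u[m],v[m]],-1).astype(np.float32)); print('ring',m.sum(),e)
for z in (.003,.009): print(pts(c,[e[0]],z))
w=pts(c,np.stack([u[m],v[m]],-1),.009)
A=np.c_[2*w[:,:2],np.ones(len(w))]; s=np.linalg.lstsq(A,(w[:,:2]**2).sum(1),rcond=None)[0]; print('circ',s[:2],np.sqrt(s[2]+s[0]**2+s[1]**2))
# knob top
hsv=cv2.cvtColor(im,cv2.COLOR_RGB2HSV)
red=((hsv[...,0]<8)|(hsv[...,0]>172))&(hsv[...,1]>150)&(hsv[...,2]>60)
k=red&(P[...,2]>.25)&(u>290)&(u<350)&(v>130)&(v<190)
w=P[k]; print('knob',k.sum(),np.median(w,0),w.min(0),w.max(0))
top=k&(P[...,2]>np.median(P[k][:,2])-.004)
w=P[top];cc=cv2.minEnclosingCircle(w[:,:2].astype(np.float32)); print(cc,np.median(w[:,2]),w[:,:2].mean(0))
cap=red&(P[...,2]<.225)&(P[...,2]>.17)&(u>290)&(u<350)&(v>130)&(v<190);print('cap',cap.sum(),np.sort(P[cap][:,2])[[0,len(P[cap])//2,-1]])
# arm axis line fit
a=(P[...,2]>.228)&(P[...,2]<.25)&(u>325)&(u<358)&(v>150)&(v<195)&(hsv[...,1]<90)
w=P[a]; w=w[np.hypot(*(w[:,:2]-[.615,-.205]).T)>.02]
vx=cv2.fitLine(w[:,:2].astype(np.float32),cv2.DIST_HUBER,0,.01,.01).ravel();print('arm line',vx,np.percentile(w[:,2],[50,90,97]),w.min(0),w.max(0))
# can top
w=P[130:200,285:340].reshape(-1,3); w=w[(abs(w[:,2]-.168)<.004)];print('can',len(w),cv2.minAreaRect((w[:,:2]*1000).astype(np.float32)))
#tray
w=P[145:245,260:345].reshape(-1,3); w=w[(w[:,2]>.006)&(w[:,2]<.016)];print('rim',len(w),cv2.minAreaRect((w[:,:2]*1000).astype(np.float32)))
# tin rim
w=P[174:205,136:166].reshape(-1,3); w=w[w[:,2]>.070]; A=np.c_[2*w[:,:2],np.ones(len(w))]; s=np.linalg.lstsq(A,(w[:,:2]**2).sum(1),rcond=None)[0]; print('tin',len(w),s[:2],np.sqrt(s[2]+s[0]**2+s[1]**2))
```

```text
ring 138 ((296.1615295410156, 212.42239379882812), (22.805631637573242, 25.551578521728516), 13.448709487915039)
[[ 0.53704512 -0.15989476  0.003     ]]
[[ 0.53631811 -0.15930965  0.009     ]]
circ [ 0.53639015 -0.15904603] 0.03464132243073415
knob 103 [ 0.62464548 -0.19344103  0.26460712] [ 0.39701821 -0.20521978  0.26022141] [ 0.63727152 -0.04719731  1.15864873]
((0.5168650150299072, -0.1229364424943924), 0.1418733298778534) 0.2646079887648041 [ 0.62049712 -0.1906917 ]
cap 97 [0.1889325  0.20387656 0.20973401]
arm line [ 0.5819964   0.8131914   0.587976   -0.24250557] [0.24047246 0.24348575 0.24461221] [ 0.56241541 -0.27637797  0.22832687] [ 0.61183021 -0.21810992  0.24569579]
can 784 ((625.4959716796875, -193.7618408203125), (118.19850158691406, 67.03386688232422), 68.7813491821289)
rim 485 ((590.2300415039062, -174.2967529296875), (288.7605895996094, 237.12017822265625), 0.11897135525941849)
tin 69 [0.50734207 0.10639357] 0.176447004874592
```

```bash
cat >> h.py <<'E'
from scipy.spatial.transform import Rotation as Ro
def todo(xyz,yaw=None):
    s=env.observe(); R=Ro.from_quat(s['eef_rot']).as_matrix(); d=R.T@(np.array(xyz)-s['tcp_pos'])
    y=np.degrees(np.arctan2(R[1,1],R[0,1])); print('tcp',np.round(s['tcp_pos'],4),'yaw(tool y)',round(y,2),'tool z',np.round(R[:,2],3),'d units',np.round(d/.025,2))
E
python3 - <<'E'
from h import *
s=env.observe(); R=Ro.from_quat(s['eef_rot']).as_matrix(); c=env.get_calibration('wrist'); o=-c['R'].T@c['t']; print('cam in tool',R.T@(o-s['tcp_pos']))
todo([.6026,.2507,.2])
im,d,c=load('top0'); P=cloud(c,d)
u,v=np.meshgrid(np.arange(512),np.arange(384))
s=P[174:205,136:166].reshape(-1,3); s=s[(s[:,2]>.066)&(s[:,2]<.085)]; print(s[:,:2].min(0),s[:,:2].max(0),(s[:,:2].min(0)+s[:,:2].max(0))/2,len(s))
# yaw 68.8 
y=np.radians(68.8);Y=np.array([np.cos(y),np.sin(y),0]);X=np.array([-np.sin(y)*-1*-1,np.cos(y),0]);Z=np.array([0,0,-1.])
print(X,np.cross(Y,Z)); D=np.array([.6026,.2507,.2])-[.2613,.5399,.2218]; print('after rot',np.array([np.cross(Y,Z)@D,Y@D,Z@D])/.025)
E
```

```text
cam in tool [ 0.08332188  0.00157477 -0.16234305]
tcp [0.2613 0.5399 0.2218] yaw(tool y) 64.17 tool z [-0.001 -0.001 -1.   ] d units [-17.33  -4.46   0.88]
[0.57578745 0.22262264] [0.62970799 0.27898372] [0.60274772 0.25080318] 86
[-0.9323238   0.36162457  0.        ] [-0.9323238   0.36162457  0.        ]
after rot [-16.91135756  -5.8482231    0.872     ]
```

Call:
{"op": "arm_command", "data": {"deltas": [{"rz": -1, "gripper": 1}, {"rz": -0.15}, {"dx": -1, "dy": -0.35}, {"dx": -1, "dy": -0.35}, {"dx": -1, "dy": -0.35}, {"dx": -1, "dy": -0.35}, {"dx": -1, "dy": -0.35}, {"dx": -1, "dy": -0.35}]}}

```text
invalid input
```

Call:
{"op": "arm_command", "data": {"deltas": [{"dx": -1, "dy": -0.35}, {"dx": -1, "dy": -0.35}, {"dx": -1, "dy": -0.35}, {"dx": -1, "dy": -0.35}, {"dx": -1, "dy": -0.35}, {"dx": -1, "dy": -0.35}, {"dx": -1, "dy": -0.35}, {"dx": -1, "dy": -0.35}]}}

```text
invalid input
```

Call:
{"op": "arm_command", "data": {"deltas": [{"dx": -1, "dy": -0.35}, {"dx": -1, "dy": -0.35}, {"dx": -0.9, "dy": -0.25}, {}, {}, {}]}}

```text
invalid input
```

Run:
```python
from h import *
todo([.6027,.2508,.039]); im,d,c=snap('wrist','wrist1'); P=cloud(c,d)
s=P.reshape(-1,3); s=s[(abs(s[:,2]-.075)<.004)&(np.hypot(s[:,0]-.6027,s[:,1]-.2508)<.04)]
if len(s): print(len(s),s.min(0),s.max(0),(s.min(0)+s.max(0))/2,cv2.minEnclosingCircle(s[:,:2].astype(np.float32)))
```

```text
tcp [0.2613 0.5399 0.2218] yaw(tool y) 64.17 tool z [-0.001 -0.001 -1.   ] d units [-17.33  -4.45   7.32]
```

View pics/wrist1.png

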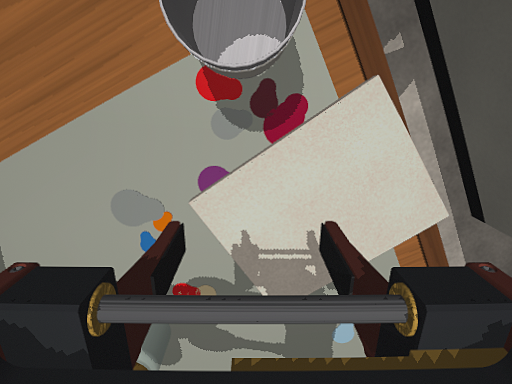

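Nothing moved and the wrist view is unchanged, so the rows probably need every field. I'll try one full row.

Call:
{"op": "arm_command", "data": {"deltas": [{"rx": 0, "ry": 0, "rz": -1, "dx": 0, "dy": 0, "dz": 0, "gripper": 1}]}}

```text
time: 0.28
tcp_pos: [0.2614, 0.54, 0.2222]
eef_rot: [0.189, 0.982, -0.0, -0.0]
ft_force: [0.1, 0.1, 1.4]
finger_gap: 0.0878
```

Call:
{"op": "arm_command", "data": {"deltas": [{"rx": 0, "ry": 0, "rz": -0.15, "dx": -1, "dy": -0.35, "dz": 0, "gripper": 1}, {"rx": 0, "ry": 0, "rz": 0, "dx": -1, "dy": -0.35, "dz": 0, "gripper": 1}, {"rx": 0, "ry": 0, "rz": 0, "dx": -1, "dy": -0.35, "dz": 0, "gripper": 1}, {"rx": 0, "ry": 0, "rz": 0, "dx": -1, "dy": -0.35, "dz": 0, "gripper": 1}, {"rx": 0, "ry": 0, "rz": 0, "dx": -1, "dy": -0.35, "dz": 0, "gripper": 1}, {"rx": 0, "ry": 0, "rz": 0, "dx": -1, "dy": -0.35, "dz": 0, "gripper": 1}, {"rx": 0, "ry": 0, "rz": 0, "dx": -1, "dy": -0.35, "dz": 0, "gripper": 1}, {"rx": 0, "ry": 0, "rz": 0, "dx": -1, "dy": -0.35, "dz": 0, "gripper": 1}]}}

```text
time: 0.95
tcp_pos: [0.4231, 0.4012, 0.2224]
eef_rot: [0.184, 0.983, -0.0, -0.0]
ft_force: [-0.3, 0.2, -0.1]
finger_gap: 0.088
```

Run:
```python
from h import *
todo([.6027,.2508,.2])
```

```text
tcp [0.4231 0.4012 0.2224] yaw(tool y) 68.78 tool z [-0. -0. -1.] d units [-8.87 -3.01  0.9 ]
```

Call:
{"op": "arm_command", "data": {"deltas": [{"rx": 0, "ry": 0, "rz": 0, "dx": -1, "dy": -0.35, "dz": 0.1, "gripper": 1}, {"rx": 0, "ry": 0, "rz": 0, "dx": -1, "dy": -0.35, "dz": 0.1, "gripper": 1}, {"rx": 0, "ry": 0, "rz": 0, "dx": -1, "dy": -0.35, "dz": 0.1, "gripper": 1}, {"rx": 0, "ry": 0, "rz": 0, "dx": -1, "dy": -0.35, "dz": 0.1, "gripper": 1}, {"rx": 0, "ry": 0, "rz": 0, "dx": -1, "dy": -0.35, "dz": 0.1, "gripper": 1}, {"rx": 0, "ry": 0, "rz": 0, "dx": -1, "dy": -0.35, "dz": 0.1, "gripper": 1}, {"rx": 0, "ry": 0, "rz": 0, "dx": -1, "dy": -0.35, "dz": 0.1, "gripper": 1}, {"rx": 0, "ry": 0, "rz": 0, "dx": -1, "dy": -0.35, "dz": 0.1, "gripper": 1}]}}

```text
time: 1.62
tcp_pos: [0.5842, 0.2635, 0.2022]
eef_rot: [0.184, 0.983, -0.0, -0.0]
ft_force: [0.7, 0.2, 0.0]
finger_gap: 0.0878
```

Call:
{"op": "arm_command", "data": {"deltas": [{"rx": 0, "ry": 0, "rz": 0, "dx": -0.87, "dy": -0.2, "dz": 0.1, "gripper": 1}, {"rx": 0, "ry": 0, "rz": 0, "dx": 0, "dy": 0, "dz": 0, "gripper": 1}, {"rx": 0, "ry": 0, "rz": 0, "dx": 0, "dy": 0, "dz": 0, "gripper": 1}]}}

```text
time: 1.87
tcp_pos: [0.6022, 0.2511, 0.199]
eef_rot: [0.185, 0.983, -0.0, -0.001]
ft_force: [0.6, 0.6, -0.0]
finger_gap: 0.0875
```

Run:
```python
from h import *
todo([.6027,.2508,.039]); im,d,c=snap('wrist','wrist2'); P=cloud(c,d)
s=P.reshape(-1,3); s=s[(abs(s[:,2]-.075)<.005)&(np.hypot(s[:,0]-.6027,s[:,1]-.2508)<.04)]
if len(s): print(len(s),s.min(0),s.max(0),(s.min(0)+s.max(0))/2,cv2.minEnclosingCircle(s[:,:2].astype(np.float32)))
```

```text
tcp [0.6022 0.2511 0.199 ] yaw(tool y) 68.66 tool z [-0.002 -0.    -1.   ] d units [-0.03  0.    6.4 ]
449 [0.57738039 0.22572524 0.07000428] [0.63271225 0.28124922 0.07723256] [0.60504632 0.25348723 0.07361842] ((0.604843258857727, 0.2534796893596649), 0.028077127411961555)
```

View pics/wrist2.png

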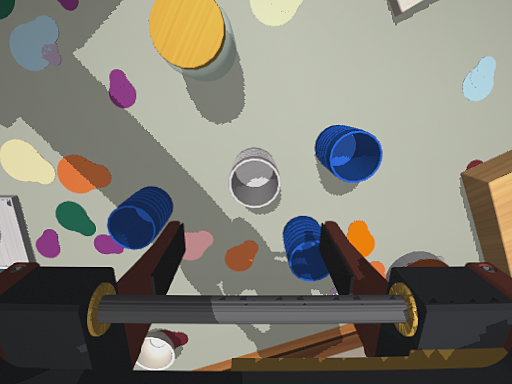

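The tin's rim is at about (255,180) in the wrist view, clear of the fingers. The two views differ by 3 mm, mainly along the jaws, so I'll use the mean and descend.

Call:
{"op": "arm_command", "data": {"deltas": [{"rx": 0, "ry": 0, "rz": 0, "dx": -0.05, "dy": 0.06, "dz": 1, "gripper": 1}, {"rx": 0, "ry": 0, "rz": 0, "dx": 0, "dy": 0, "dz": 1, "gripper": 1}, {"rx": 0, "ry": 0, "rz": 0, "dx": 0, "dy": 0, "dz": 1, "gripper": 1}, {"rx": 0, "ry": 0, "rz": 0, "dx": 0, "dy": 0, "dz": 1, "gripper": 1}, {"rx": 0, "ry": 0, "rz": 0, "dx": 0, "dy": 0, "dz": 1, "gripper": 1}, {"rx": 0, "ry": 0, "rz": 0, "dx": 0, "dy": 0, "dz": 0.9, "gripper": 1}, {"rx": 0, "ry": 0, "rz": 0, "dx": 0, "dy": 0, "dz": 0.5, "gripper": 1}, {"rx": 0, "ry": 0, "rz": 0, "dx": 0, "dy": 0, "dz": 0, "gripper": 1}]}}

```text
time: 2.58
tcp_pos: [0.6009, 0.2533, 0.0365]
eef_rot: [0.183, 0.983, -0.001, -0.003]
ft_force: [-0.6, -0.1, -1.0]
finger_gap: 0.0876
```

Call:
{"op": "arm_command", "data": {"deltas": [{"rx": 0, "ry": 0, "rz": 0, "dx": 0, "dy": 0, "dz": 0, "gripper": 0.3}, {"rx": 0, "ry": 0, "rz": 0, "dx": 0, "dy": 0, "dz": 0, "gripper": 0.3}, {"rx": 0, "ry": 0, "rz": 0, "dx": 0, "dy": 0, "dz": 0, "gripper": 0.3}, {"rx": 0, "ry": 0, "rz": 0, "dx": 0, "dy": 0, "dz": 0, "gripper": 0.3}, {"rx": 0, "ry": 0, "rz": 0, "dx": 0, "dy": 0, "dz": 0, "gripper": 0.3}, {"rx": 0, "ry": 0, "rz": 0, "dx": 0, "dy": 0, "dz": 0, "gripper": 0.3}], "newtons": 12}}

```text
time: 3.08
tcp_pos: [0.6042, 0.2531, 0.0415]
eef_rot: [0.184, 0.983, 0.001, 0.001]
ft_force: [-0.8, 0.5, 3.8]
finger_gap: 0.0568
```

Call:
{"op": "arm_command", "data": {"deltas": [{"rx": 0, "ry": 0, "rz": 0, "dx": 0, "dy": 0, "dz": -0.4, "gripper": 0.3}, {"rx": 0, "ry": 0, "rz": 0, "dx": 0, "dy": 0, "dz": -0.6, "gripper": 0.3}, {"rx": 0, "ry": 0, "rz": 0, "dx": 0, "dy": 0, "dz": -0.8, "gripper": 0.3}, {"rx": 0, "ry": 0, "rz": 0, "dx": 0, "dy": 0, "dz": -0.8, "gripper": 0.3}, {"rx": 0, "ry": 0, "rz": 0, "dx": 0, "dy": 0, "dz": -0.8, "gripper": 0.3}, {"rx": 0, "ry": 0, "rz": 0, "dx": 0, "dy": 0, "dz": -0.8, "gripper": 0.3}, {"rx": 0, "ry": 0, "rz": 0, "dx": 0, "dy": 0, "dz": -0.4, "gripper": 0.3}, {"rx": 0, "ry": 0, "rz": 0, "dx": 0, "dy": 0, "dz": 0, "gripper": 0.3}]}}

```text
time: 3.75
tcp_pos: [0.6047, 0.2533, 0.159]
eef_rot: [0.184, 0.983, 0.001, 0.002]
ft_force: [0.2, -0.7, -0.8]
finger_gap: 0.0566
```

Run:
```python
from h import *
print(env.observe()['finger_gap']);todo([.5364,-.1593,.15])
im,d,c=snap('side','side1'); P=cloud(c,d)
```

```text
0.05661650072031919
tcp [0.6047 0.2533 0.159 ] yaw(tool y) 68.77 tool z [ 0.005  0.002 -1.   ] d units [ -3.43 -16.37   0.32]
```

View pics/side1.png

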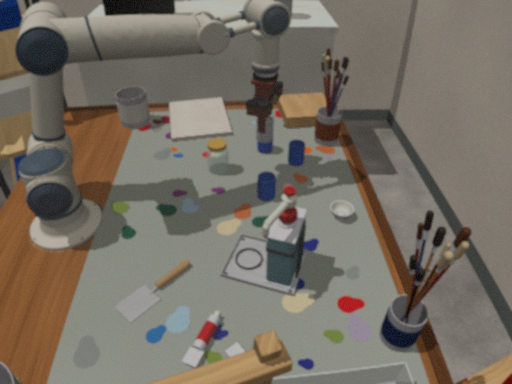

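The tin is lifted in the jaws at about (265,135), and the others are in place.

Call:
{"op": "arm_command", "data": {"deltas": [{"rx": 0, "ry": 0, "rz": 0, "dx": 0, "dy": -0.6, "dz": 0, "gripper": 0.3}, {"rx": 0, "ry": 0, "rz": 0, "dx": -0.2, "dy": -1, "dz": 0, "gripper": 0.3}, {"rx": 0, "ry": 0, "rz": 0, "dx": -0.2, "dy": -1, "dz": 0, "gripper": 0.3}, {"rx": 0, "ry": 0, "rz": 0, "dx": -0.2, "dy": -1, "dz": 0, "gripper": 0.3}, {"rx": 0, "ry": 0, "rz": 0, "dx": -0.2, "dy": -1, "dz": 0, "gripper": 0.3}, {"rx": 0, "ry": 0, "rz": 0, "dx": -0.2, "dy": -1, "dz": 0, "gripper": 0.3}, {"rx": 0, "ry": 0, "rz": 0, "dx": -0.2, "dy": -1, "dz": 0, "gripper": 0.3}, {"rx": 0, "ry": 0, "rz": 0, "dx": -0.2, "dy": -1, "dz": 0, "gripper": 0.3}]}}

```text
time: 4.47
tcp_pos: [0.5662, 0.0619, 0.1528]
eef_rot: [0.184, 0.983, -0.0, -0.002]
ft_force: [-1.0, 0.1, -0.7]
finger_gap: 0.0569
```

Call:
{"op": "arm_command", "data": {"deltas": [{"rx": 0, "ry": 0, "rz": 0, "dx": -0.2, "dy": -1, "dz": 0, "gripper": 0.3}, {"rx": 0, "ry": 0, "rz": 0, "dx": -0.2, "dy": -1, "dz": 0, "gripper": 0.3}, {"rx": 0, "ry": 0, "rz": 0, "dx": -0.2, "dy": -1, "dz": 0, "gripper": 0.3}, {"rx": 0, "ry": 0, "rz": 0, "dx": -0.2, "dy": -1, "dz": 0, "gripper": 0.3}, {"rx": 0, "ry": 0, "rz": 0, "dx": -0.2, "dy": -0.7, "dz": 0, "gripper": 0.3}, {"rx": 0, "ry": 0, "rz": 0, "dx": 0, "dy": 0, "dz": 0, "gripper": 0.3}, {"rx": 0, "ry": 0, "rz": 0, "dx": 0, "dy": 0, "dz": 0, "gripper": 0.3}]}}

```text
time: 5.05
tcp_pos: [0.5474, -0.0559, 0.1533]
eef_rot: [0.185, 0.983, 0.0, -0.001]
ft_force: [-0.8, 0.8, -0.8]
finger_gap: 0.0568
```

Run:
```python
from h import *
todo([.5364,-.1593,.07])
im,d,c=snap('wrist','wrist3')
im,d,c=load('side0')
g=cv2.cvtColor(im,cv2.COLOR_RGB2GRAY).astype(int)
cv2.imwrite('pics/sidecrop.png',cv2.resize(im[175:305,205:345],None,fx=5,fy=4.6,interpolation=cv2.INTER_CUBIC)[:,:,::-1])
u,v=np.meshgrid(np.arange(512),np.arange(384))
m=(np.hypot((u-249)/15.,(v-259)/12.)<1.15)&(g<105)
print(m.sum(),u[m].min(),u[m].max(),v[m].min(),v[m].max())
w=pts(c,np.stack([u[m],v[m]],-1),.009)
A=np.c_[2*w[:,:2],np.ones(len(w))]; s=np.linalg.lstsq(A,(w[:,:2]**2).sum(1),rcond=None)[0]; print('circ',s[:2],np.sqrt(s[2]+s[0]**2+s[1]**2))
```

```text
tcp [ 0.5474 -0.0559  0.1533] yaw(tool y) 68.66 tool z [-0.003  0.001 -1.   ] d units [-1.1  -4.01  3.33]
119 236 262 248 269
circ [ 0.53934834 -0.1598531 ] 0.033697992706252185
```

View pics/wrist3.png

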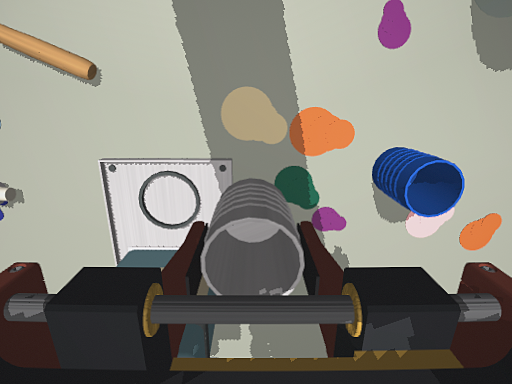

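View pics/sidecrop.png

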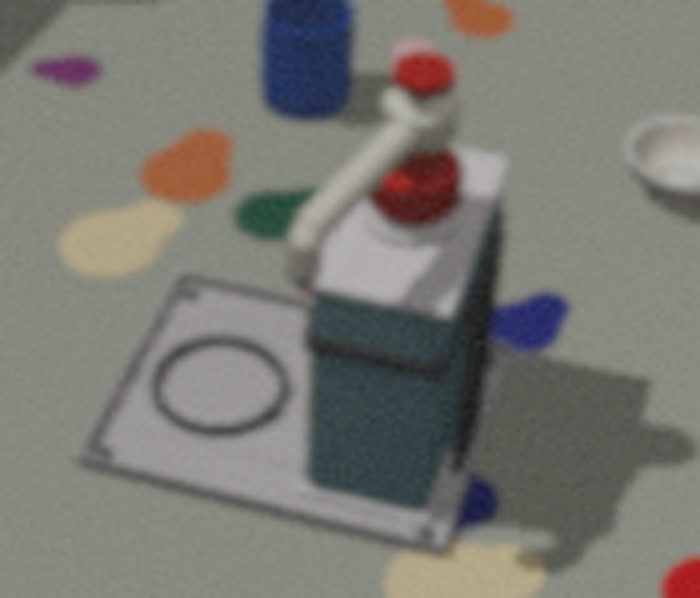

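The wrist view shows the ring whole at (170,199) and the held tin's mouth at about (252,255). I'll measure both in that one view.

Run:
```python
from h import *
im,d,c=load('wrist3'); P=cloud(c,d); g=cv2.cvtColor(im,cv2.COLOR_RGB2GRAY).astype(int)
u,v=np.meshgrid(np.arange(512),np.arange(384))
def circ(w):
    A=np.c_[2*w[:,:2],np.ones(len(w))]; s=np.linalg.lstsq(A,(w[:,:2]**2).sum(1),rcond=None)[0]; return s[:2],np.sqrt(s[2]+s[0]**2+s[1]**2)
r=np.hypot(u-170,v-199); m=(r>22)&(r<37)&(g<110)
w=pts(c,np.stack([u[m],v[m]],-1),.009); print('ring',m.sum(),circ(w))
s=P[170:300,195:310].reshape(-1,3); s=s[np.hypot(s[:,0]-.5474,s[:,1]+.0559)<.036]
zt=np.percentile(s[:,2],97); print('tin z',zt,np.percentile(s[:,2],[50,90,99]))
k=s[s[:,2]>zt-.006]; print(len(k),circ(k),cv2.minEnclosingCircle(k[:,:2].astype(np.float32)))
w=P.reshape(-1,3); f=P[r<20]; print('floor z',np.median(f[:,2]))
cv2.imwrite('pics/w3c.png',cv2.resize(im[150:310,100:320],None,fx=3.5,fy=3.5)[:,:,::-1])
```

```text
ring 740 (array([ 0.53962055, -0.15475832]), np.float64(0.034016822093389264))
tin z 0.247020732634126 [0.16348887 0.18756512 0.24804021]
575 (array([ 0.53214919, -0.04823798]), np.float64(0.01435735068045234)) ((0.5227278470993042, -0.04451880604028702), 0.017311738803982735)
floor z 0.0034928123004341555
```

View pics/w3c.png

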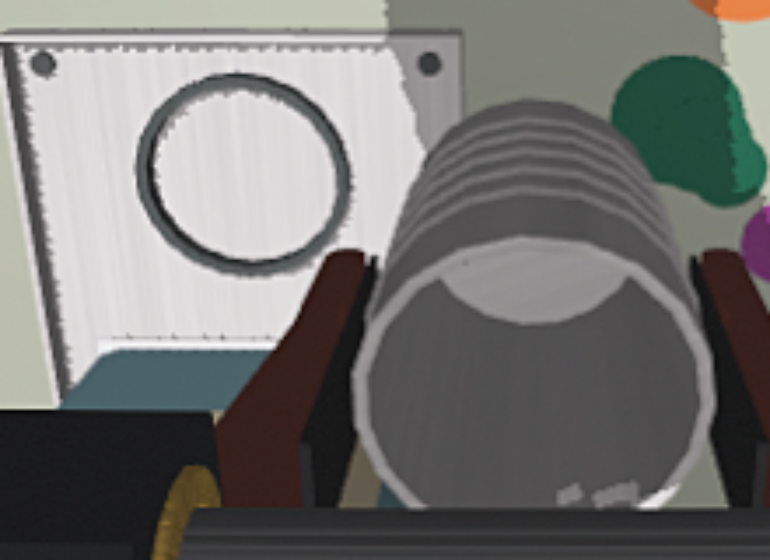

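Run:
```python
from h import *
im,d,c=load('wrist3'); P=cloud(c,d)
s=P[205:290,190:315].reshape(-1,3); T=np.array([.5474,-.0559]);y=np.radians(68.7);Y=np.array([np.cos(y),np.sin(y)]);X=np.array([-np.sin(y),np.cos(y)])
r=np.hypot(*(s[:,:2]-T).T); k=s[(s[:,2]>.183)&(s[:,2]<.193)&(r<.034)&(r>.02)]
q=(k[:,:2]-T)@np.array([X,Y]).T
print(len(q),np.percentile(k[:,2],[5,50,95]),q.min(0),q.max(0))
A=np.c_[2*q,np.ones(len(q))]; a=np.linalg.lstsq(A,(q**2).sum(1),rcond=None)[0]; print('tin in tool xy',a[:2],np.sqrt(a[2]+a[0]**2+a[1]**2))
```

```text
1755 [0.18354406 0.18688907 0.19067637] [-0.01879691 -0.03147273] [0.02771452 0.03231598]
tin in tool xy [0.00014479 0.00137989] 0.027048057708017968
```

Call:
{"op": "arm_command", "data": {"deltas": [{"rx": 0, "ry": 0, "rz": 0, "dx": -0.2, "dy": -0.7, "dz": 0, "gripper": 0.3}, {"rx": 0, "ry": 0, "rz": 0, "dx": -0.24, "dy": -0.8, "dz": 0, "gripper": 0.3}, {"rx": 0, "ry": 0, "rz": 0, "dx": -0.25, "dy": -0.8, "dz": 0.3, "gripper": 0.3}, {"rx": 0, "ry": 0, "rz": 0, "dx": -0.25, "dy": -0.8, "dz": 0.7, "gripper": 0.3}, {"rx": 0, "ry": 0, "rz": 0, "dx": -0.2, "dy": -0.8, "dz": 0.8, "gripper": 0.3}, {"rx": 0, "ry": 0, "rz": 0, "dx": 0, "dy": 0, "dz": 0.8, "gripper": 0.3}, {"rx": 0, "ry": 0, "rz": 0, "dx": 0, "dy": 0, "dz": 0.5, "gripper": 0.3}, {"rx": 0, "ry": 0, "rz": 0, "dx": 0, "dy": 0, "dz": 0, "gripper": 0.3}]}}

```text
time: 5.77
tcp_pos: [0.5377, -0.1548, 0.0733]
eef_rot: [0.184, 0.983, 0.001, -0.003]
ft_force: [-0.0, 0.2, -1.2]
finger_gap: 0.0571
```

Call:
{"op": "arm_command", "data": {"deltas": [{"rx": 0, "ry": 0, "rz": 0, "dx": 0, "dy": 0, "dz": 0, "gripper": 0.3}, {"rx": 0, "ry": 0, "rz": 0, "dx": 0, "dy": 0, "dz": 0, "gripper": 0.3}]}}

```text
time: 5.93
tcp_pos: [0.5402, -0.1558, 0.0789]
eef_rot: [0.183, 0.983, -0.0, 0.001]
ft_force: [-0.3, -0.3, -0.1]
finger_gap: 0.0565
```

Run:
```python
from h import *
todo([.5385,-.157,.045])
im,d,c=snap('wrist','wrist4');im,d,c=snap('side','side4')
cv2.imwrite('pics/s4c.png',cv2.resize(im[130:310,175:345],None,fx=4,fy=3.3,interpolation=cv2.INTER_CUBIC)[:,:,::-1])
```

```text
tcp [ 0.5402 -0.1558  0.0789] yaw(tool y) 68.86 tool z [ 0.001 -0.    -1.   ] d units [ 0.05 -0.07  1.35]
```

View pics/wrist4.png

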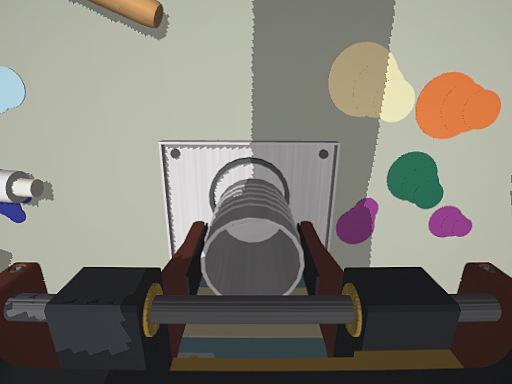

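View pics/s4c.png

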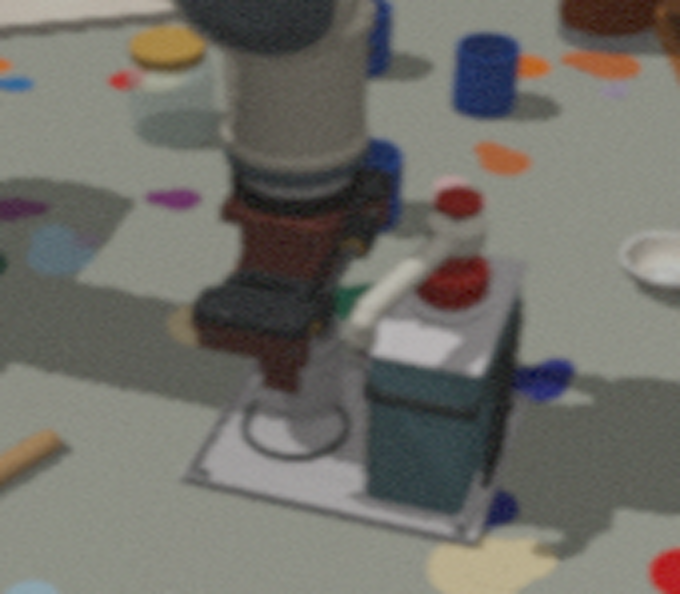

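Run:
```python
from h import *
from scipy.optimize import least_squares
im,d,c=load('wrist4'); P=cloud(c,d); g=cv2.cvtColor(im,cv2.COLOR_RGB2GRAY).astype(int)
T=np.array([.5402,-.1558]);y=np.radians(68.8);Y=np.array([np.cos(y),np.sin(y)]);X=np.array([-np.sin(y),np.cos(y)])
# ring by depth height 6..12mm
k=(abs(P[...,2]-.0092)<.0022); k[:150]=0;k[212:]=0;k[:,:203]=0;k[:,296:]=0
q=(P[k][:,:2]-T)@np.array([X,Y]).T; q=q[np.hypot(*q.T)<.045]
f=least_squares(lambda a:np.hypot(q[:,0]-a[0],q[:,1]-a[1])-.034,[0,0],loss='soft_l1',f_scale=.001); print('ring in tool (depth)',len(q),f.x,np.median(abs(f.fun)))
s=P[205:290,190:315].reshape(-1,3);r=np.hypot(*(s[:,:2]-T).T); k=s[(s[:,2]>.108)&(s[:,2]<.118)&(r<.034)&(r>.02)]
q=(k[:,:2]-T)@np.array([X,Y]).T
A=np.c_[2*q,np.ones(len(q))]; a=np.linalg.lstsq(A,(q**2).sum(1),rcond=None)[0]; print('tin in tool xy',len(q),a[:2],np.sqrt(a[2]+a[0]**2+a[1]**2))
m=(g<112); m[:155]=0;m[215:]=0;m[:,:205]=0;m[:,294:]=0
uv=np.argwhere(m)[:,::-1]; w=(pts(c,uv,.009)[:,:2]-T)@np.array([X,Y]).T; r=np.hypot(w[:,0],w[:,1]);w=w[(r>.029)&(r<.040)]
f=least_squares(lambda a:np.hypot(w[:,0]-a[0],w[:,1]-a[1])-.034,[0,0],loss='soft_l1',f_scale=.001); print('ring in tool (ray)',len(w),f.x,np.median(abs(f.fun)))
```

```text
ring in tool (depth) 646 [ 0.0006353  -0.00111818] 0.0010158996445692459
tin in tool xy 1793 [0.00039069 0.00140214] 0.02698971223800425
ring in tool (ray) 805 [ 0.00115796 -0.00085292] 0.0011354871008292383
```

Call:
{"op": "arm_command", "data": {"deltas": [{"rx": 0, "ry": 0, "rz": 0, "dx": 0.02, "dy": -0.09, "dz": 0, "gripper": 0.3}, {"rx": 0, "ry": 0, "rz": 0, "dx": 0, "dy": 0, "dz": 0.4, "gripper": 0.3}, {"rx": 0, "ry": 0, "rz": 0, "dx": 0, "dy": 0, "dz": 0.4, "gripper": 0.3}, {"rx": 0, "ry": 0, "rz": 0, "dx": 0, "dy": 0, "dz": 0.2, "gripper": 0.3}, {"rx": 0, "ry": 0, "rz": 0, "dx": 0, "dy": 0, "dz": 0.1, "gripper": 0.3}, {"rx": 0, "ry": 0, "rz": 0, "dx": 0, "dy": 0, "dz": 0, "gripper": 0.3}]}}

```text
time: 6.53
tcp_pos: [0.5373, -0.1583, 0.0485]
eef_rot: [0.184, 0.983, 0.0, -0.001]
ft_force: [0.2, -0.2, -0.6]
finger_gap: 0.057
```

Call:
{"op": "arm_command", "data": {"deltas": [{"rx": 0, "ry": 0, "rz": 0, "dx": 0, "dy": 0, "dz": 0.1, "gripper": 0.3}, {"rx": 0, "ry": 0, "rz": 0, "dx": 0, "dy": 0, "dz": 0, "gripper": 0.3}, {"rx": 0, "ry": 0, "rz": 0, "dx": 0, "dy": 0, "dz": 0, "gripper": 0.3}]}}

```text
time: 6.78
tcp_pos: [0.5383, -0.1586, 0.0478]
eef_rot: [0.184, 0.983, -0.0, 0.0]
ft_force: [-0.3, -0.7, -0.8]
finger_gap: 0.0571
```

Call:
{"op": "arm_command", "data": {"deltas": [{"rx": 0, "ry": 0, "rz": 0, "dx": 0, "dy": 0, "dz": 0.1, "gripper": 0.3}, {"rx": 0, "ry": 0, "rz": 0, "dx": 0, "dy": 0, "dz": 0, "gripper": 0.3}, {"rx": 0, "ry": 0, "rz": 0, "dx": 0, "dy": 0, "dz": 0, "gripper": 0.3}]}}

```text
time: 7.03
tcp_pos: [0.5381, -0.1585, 0.045]
eef_rot: [0.184, 0.983, 0.0, -0.0]
ft_force: [0.6, 0.0, -0.8]
finger_gap: 0.0568
```

Run:
```python
from h import *
todo([.5385,-.157,.0425]); print(env.observe()['ft_force'])
im,d,c=snap('wrist','wrist5')
P=cloud(c,d);s=P[200:290,190:315].reshape(-1,3);T=np.array([.5383,-.1586]);r=np.hypot(*(s[:,:2]-T).T);s=s[r<.03];print(np.percentile(s[:,2],[50,80,90,95,98]))
cv2.imwrite('pics/w5c.png',cv2.resize(im[120:310,140:360],None,fx=3.5,fy=3.1)[:,:,::-1])
```

```text
tcp [ 0.5381 -0.1585  0.045 ] yaw(tool y) 68.77 tool z [-0.  0. -1.] d units [0.01 0.06 0.1 ]
[ 0.58176665  0.04858815 -0.76665691]
[0.05764862 0.07555292 0.07891082 0.0800322  0.09082028]
```

View pics/w5c.png

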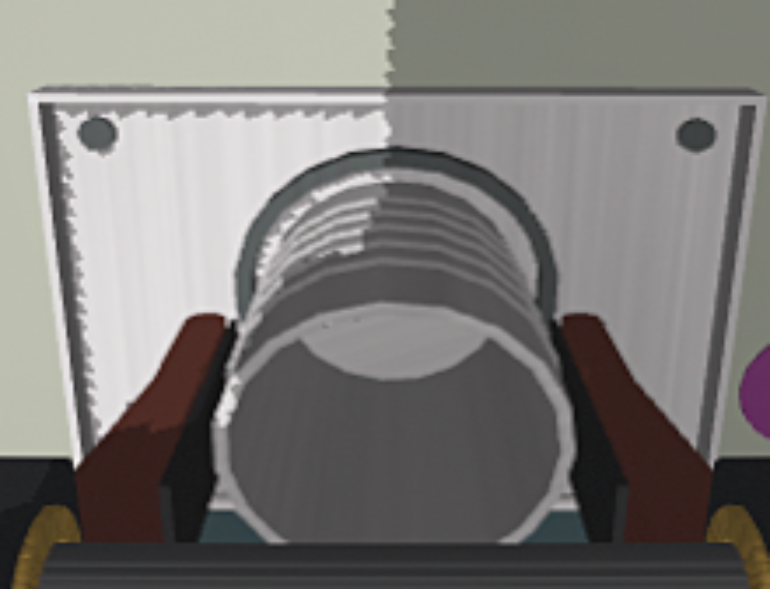

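The tin is concentric inside the ring with its bottom about 1-2 mm above the floor. I'll lower a touch more and release.

Call:
{"op": "arm_command", "data": {"deltas": [{"rx": 0, "ry": 0, "rz": 0, "dx": 0, "dy": 0, "dz": 0.06, "gripper": 0.3}, {"rx": 0, "ry": 0, "rz": 0, "dx": 0, "dy": 0, "dz": 0, "gripper": 0.3}, {"rx": 0, "ry": 0, "rz": 0, "dx": 0, "dy": 0, "dz": 0.03, "gripper": 0.3}, {"rx": 0, "ry": 0, "rz": 0, "dx": 0, "dy": 0, "dz": 0, "gripper": 0.3}, {"rx": 0, "ry": 0, "rz": 0, "dx": 0, "dy": 0, "dz": 0, "gripper": 0.3}]}}

```text
time: 7.5
tcp_pos: [0.5385, -0.1587, 0.0444]
eef_rot: [0.184, 0.983, -0.0, 0.001]
ft_force: [-2.3, 0.8, 7.6]
finger_gap: 0.0567
```

Call:
{"op": "arm_command", "data": {"deltas": [{"rx": 0, "ry": 0, "rz": 0, "dx": 0, "dy": 0, "dz": 0, "gripper": 0.7}, {"rx": 0, "ry": 0, "rz": 0, "dx": 0, "dy": 0, "dz": 0, "gripper": 0.8}, {"rx": 0, "ry": 0, "rz": 0, "dx": 0, "dy": 0, "dz": 0, "gripper": 0.9}, {"rx": 0, "ry": 0, "rz": 0, "dx": 0, "dy": 0, "dz": 0, "gripper": 0.9}, {"rx": 0, "ry": 0, "rz": 0, "dx": 0, "dy": 0, "dz": 0, "gripper": 0.9}]}}

```text
time: 7.92
tcp_pos: [0.538, -0.1585, 0.0425]
eef_rot: [0.184, 0.983, 0.0, -0.0]
ft_force: [0.0, 0.1, 0.2]
finger_gap: 0.0784
```

Run:
```python
from h import *
todo([.5385,-.157,.15]); print(env.observe()['ft_force'])
im,d,c=snap('wrist','wrist6')
P=cloud(c,d);s=P[200:290,190:315].reshape(-1,3);T=np.array([.5383,-.1586]);r=np.hypot(*(s[:,:2]-T).T);s=s[r<.03];print(np.percentile(s[:,2],[50,80,90,95,98]))
cv2.imwrite('pics/w6c.png',cv2.resize(im[120:310,140:360],None,fx=3.5,fy=3.1)[:,:,::-1])
```

```text
tcp [ 0.538  -0.1585  0.0425] yaw(tool y) 68.77 tool z [-0.  0. -1.] d units [ 0.01  0.06 -4.3 ]
[0.01116333 0.09076812 0.15071488]
[0.05351493 0.07122679 0.0775727  0.07830823 0.07874051]
```

View pics/w6c.png

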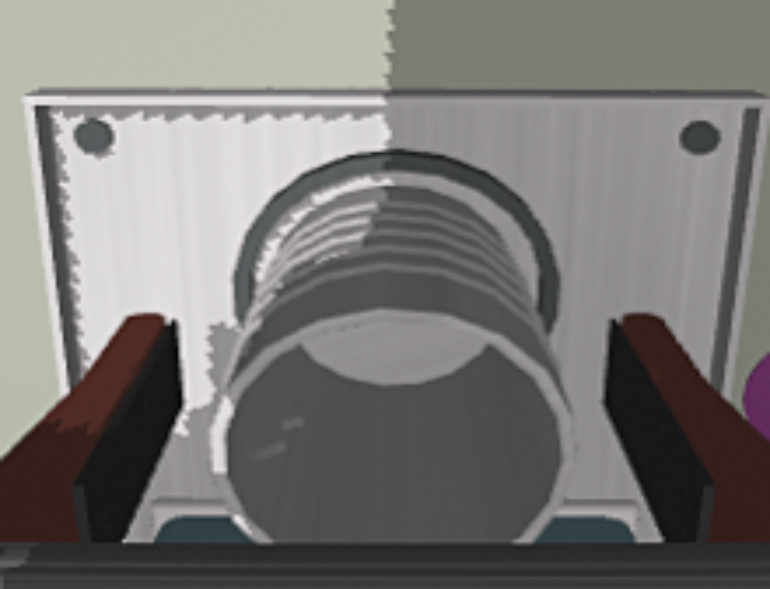

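The tin is seated with its rim at 78 mm and is centred. Now up, fingers shut, and over to the back side of the spout arm.

Call:
{"op": "arm_command", "data": {"deltas": [{"rx": 0, "ry": 0, "rz": 0, "dx": 0, "dy": 0, "dz": -0.5, "gripper": 0.9}, {"rx": 0, "ry": 0, "rz": 0, "dx": 0, "dy": 0, "dz": -1, "gripper": 0.9}, {"rx": 0, "ry": 0, "rz": 0, "dx": 0, "dy": 0, "dz": -1, "gripper": 0.9}, {"rx": 0, "ry": 0, "rz": 0, "dx": 0, "dy": 0, "dz": -1, "gripper": 0.9}, {"rx": 0, "ry": 0, "rz": 0, "dx": 0, "dy": 0, "dz": -1, "gripper": 0.9}, {"rx": 0, "ry": 0, "rz": 0, "dx": 0, "dy": 0, "dz": -1, "gripper": 0}, {"rx": 0, "ry": 0, "rz": 0, "dx": 0, "dy": 0, "dz": -1, "gripper": 0}, {"rx": 0, "ry": 0, "rz": 0, "dx": 0, "dy": 0, "dz": -1, "gripper": 0}]}}

```text
time: 8.63
tcp_pos: [0.5379, -0.1585, 0.2328]
eef_rot: [0.184, 0.983, -0.0, 0.001]
ft_force: [0.4, -0.6, 0.2]
finger_gap: 0.0625
```

Call:
{"op": "arm_command", "data": {"deltas": [{"rx": 0, "ry": 0, "rz": 0, "dx": 0, "dy": 0, "dz": -1, "gripper": 0}, {"rx": 0, "ry": 0, "rz": 0, "dx": 0, "dy": 0, "dz": -1, "gripper": 0}, {"rx": 0, "ry": 0, "rz": 0, "dx": 0, "dy": 0, "dz": -1, "gripper": 0}, {"rx": 0, "ry": 0, "rz": 0, "dx": -0.9, "dy": -0.5, "dz": 0, "gripper": 0}, {"rx": 0, "ry": 0, "rz": 0, "dx": -0.9, "dy": -0.5, "dz": 0, "gripper": 0}, {"rx": 0, "ry": 0, "rz": 0, "dx": -0.9, "dy": -0.5, "dz": 0, "gripper": 0}, {"rx": 0, "ry": 0, "rz": 0, "dx": -0.9, "dy": -0.5, "dz": 0, "gripper": 0}, {"rx": 0, "ry": 0, "rz": 0, "dx": -1, "dy": -0.46, "dz": 0, "gripper": 0}]}}

```text
time: 9.3
tcp_pos: [0.6233, -0.2584, 0.3068]
eef_rot: [0.184, 0.983, -0.0, 0.001]
ft_force: [-0.0, 0.2, -0.6]
finger_gap: 0.0093
```

Run:
```python
from h import *
todo([.623,-.2575,.215]); print(env.observe()['ft_force'],env.observe()['finger_gap'])
im,d,c=snap('side','side7');cv2.imwrite('pics/s7c.png',cv2.resize(im[90:310,175:375],None,fx=3.6,fy=2.7,interpolation=cv2.INTER_CUBIC)[:,:,::-1])
im,d,c=snap('wrist','wrist7')
```

```text
tcp [ 0.6233 -0.2584  0.3068] yaw(tool y) 68.77 tool z [ 0.001 -0.001 -1.   ] d units [0.03 0.03 3.67]
[-0.0218418   0.21655519 -0.56596145] 0.009304819504729923
```

View pics/s7c.png

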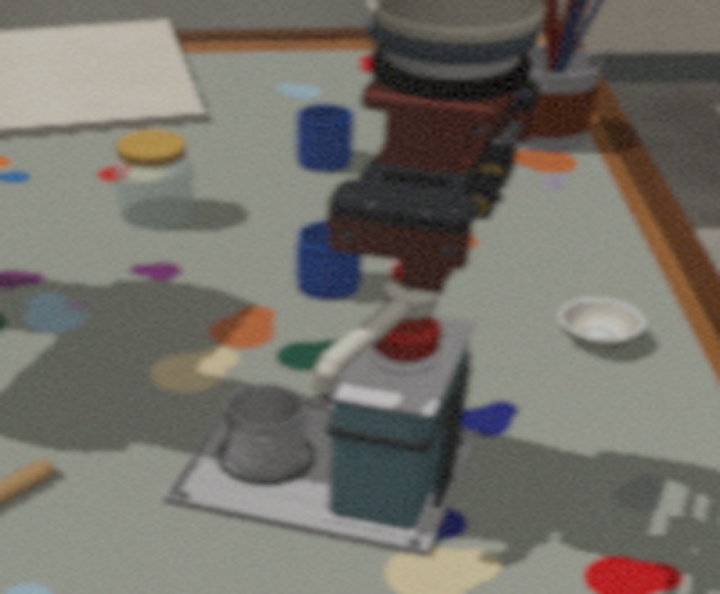

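View pics/wrist7.png

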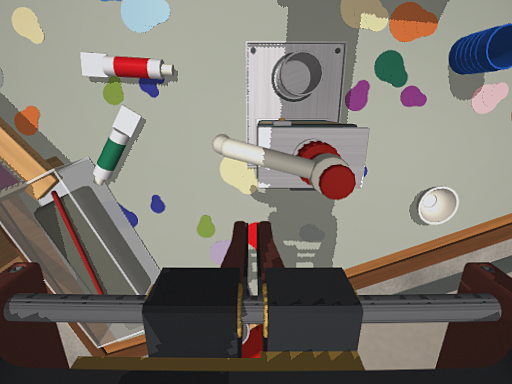

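The tin stands in the ring at (297,75). In the wrist view the knob is at (337,180) and the spout end at (221,145). I'll refine the axis and arm angle from this view.

```bash
cat >> h.py <<'E'
def circ(w):
    A=np.c_[2*w[:,:2],np.ones(len(w))]; s=np.linalg.lstsq(A,(w[:,:2]**2).sum(1),rcond=None)[0]; return s[:2],np.sqrt(s[2]+s[0]**2+s[1]**2)
def pump(f,N=np.array([.6266,-.1924])):
    im,d,c=load(f); P=cloud(c,d); hsv=cv2.cvtColor(im,cv2.COLOR_RGB2HSV)
    r=np.hypot(P[...,0]-N[0],P[...,1]-N[1])
    red=((hsv[...,0]<8)|(hsv[...,0]>172))&(hsv[...,1]>130)
    k=P[red&(r<.03)&(P[...,2]>.24)&(P[...,2]<.28)]
    if len(k):
        zt=np.percentile(k[:,2],80); t=k[k[:,2]>zt-.003]; print('knob n',len(t),'ztop',zt,'mid',(t.min(0)+t.max(0))[:2]/2,cv2.minEnclosingCircle(t[:,:2].astype(np.float32)))
    a=P[(r>.025)&(r<.08)&(P[...,2]>.218)&(P[...,2]<.25)&(hsv[...,1]<75)&(hsv[...,2]>60)]
    zt=np.percentile(a[:,2],95); t=a[a[:,2]>zt-.004]; v=t[:,:2].mean(0)-N
    l=cv2.fitLine(t[:,:2].astype(np.float32),cv2.DIST_HUBER,0,.01,.01).ravel(); l2=l[:2]*np.sign(l[:2]@v)
    off=(N-l[2:])@np.array([-l2[1],l2[0]])
    print('arm n',len(t),'ztop',zt,'angle mean',np.degrees(np.arctan2(v[1],v[0])),'line',np.degrees(np.arctan2(l2[1],l2[0])),'axis off line',off)
E
python3 - <<'E'
from h import *
pump('wrist7'); pump('top0',np.array([.6246,-.1934]))
im,d,c=load('wrist7');P=cloud(c,d);s=P.reshape(-1,3)
s=s[(abs(s[:,2]-.078)<.004)&(np.hypot(s[:,0]-.538,s[:,1]+.1585)<.04)]; print('tin',len(s),(s.min(0)+s.max(0))/2,circ(s))
E
```

```text
knob n 937 ztop 0.265364970950243 mid [ 0.62654903 -0.19132018] ((0.6265909671783447, -0.1913338303565979), 0.013737669214606285)
arm n 1052 ztop 0.24344756264651018 angle mean -126.42997120656484 line -126.03578867479987 axis off line 0.0003613424417237024
knob n 91 ztop 0.2657972788523723 mid [ 0.62486321 -0.19353492] ((0.6252617239952087, -0.1943875253200531), 0.013450727798044682)
arm n 94 ztop 0.24440146396109294 angle mean -125.04894813281732 line -127.5696139823952 axis off line -0.002307974914097942
tin 300 [ 0.53937812 -0.15788306  0.07736687] (array([ 0.53947667, -0.15798734]), np.float64(0.02638901891869243))
```

Call:
{"op": "arm_command", "data": {"deltas": [{"rx": 0, "ry": 0, "rz": 0, "dx": -0.08, "dy": 0.31, "dz": 0, "gripper": 0}, {"rx": 0, "ry": 0, "rz": 0, "dx": 0, "dy": 0, "dz": 0.8, "gripper": 0}, {"rx": 0, "ry": 0, "rz": 0, "dx": 0, "dy": 0, "dz": 0.8, "gripper": 0}, {"rx": 0, "ry": 0, "rz": 0, "dx": 0, "dy": 0, "dz": 0.8, "gripper": 0}, {"rx": 0, "ry": 0, "rz": 0, "dx": 0, "dy": 0, "dz": 0.8, "gripper": 0}, {"rx": 0, "ry": 0, "rz": 0, "dx": 0, "dy": 0, "dz": 0.47, "gripper": 0}, {"rx": 0, "ry": 0, "rz": 0, "dx": 0, "dy": 0, "dz": 0, "gripper": 0}, {"rx": 0, "ry": 0, "rz": 0, "dx": 0, "dy": 0, "dz": 0, "gripper": 0}]}}

```text
time: 10.07
tcp_pos: [0.6275, -0.2501, 0.2147]
eef_rot: [0.184, 0.983, 0.0, 0.0]
ft_force: [0.9, 0.5, 0.1]
finger_gap: -0.0
```

```bash
cat >> h.py <<'E'
N=np.array([.6266,-.1918])
def fin():
    s=env.observe(); R=Ro.from_quat(s['eef_rot']).as_matrix(); q=(R.T@np.r_[s['tcp_pos'][:2]-N,0])[:2]; F=R.T@s['ft_force']; b=np.arctan2(q[1],q[0])
    t=np.array([-np.sin(b),np.cos(b)]); n=np.array([np.cos(b),np.sin(b)])
    print('t',round(s['time'],2),'z',round(s['tcp_pos'][2],4),'gap',round(s['finger_gap'],4),'R',round(np.hypot(*q),4),'beta_f',round(np.degrees(b),1),'Ftool',np.round(F,2),'Ft/Fr',np.round([F[:2]@t,F[:2]@n],2),'tau',np.round(s['torque'],3))
    # axis moment by F at lever using finger centre (approx., on the tool) 
    print('Mz approx',round(-(q[0]*F[1]-q[1]*F[0]),3))
E
python3 -c "
from h import *
fin()"
```

```text
t 10.07 z 0.2147 gap -0.0 R 0.0583 beta_f -112.0 Ftool [-0.61  0.81 -0.1 ] Ft/Fr [-0.87 -0.52] tau [-0.025 -0.002  0.056]
Mz approx 0.051
```

Call:
{"op": "arm_command", "data": {"deltas": [{"rx": 0, "ry": 0, "rz": 0, "dx": 0.45, "dy": -0.14, "dz": 0, "gripper": 0}, {"rx": 0, "ry": 0, "rz": 0, "dx": 0.47, "dy": -0.05, "dz": 0, "gripper": 0}, {"rx": 0, "ry": 0, "rz": 0, "dx": 0.47, "dy": 0.05, "dz": 0, "gripper": 0}, {"rx": 0, "ry": 0, "rz": 0, "dx": 0.45, "dy": 0.14, "dz": 0, "gripper": 0}]}}

```text
time: 10.4
tcp_pos: [0.585, -0.2346, 0.2166]
eef_rot: [0.184, 0.983, -0.001, 0.002]
ft_force: [1.5, -0.1, -0.2]
finger_gap: 0.0003
```

```bash
python3 -c "
from h import *
fin()"
```

```text
t 10.4 z 0.2166 gap 0.0003 R 0.0597 beta_f -67.1 Ftool [-1.42  0.47  0.22] Ft/Fr [-1.13 -0.99] tau [-0.063 -0.201  0.039]
Mz approx 0.067
```

Call:
{"op": "arm_command", "data": {"deltas": [{"rx": 0, "ry": 0, "rz": 0, "dx": 0.41, "dy": 0.22, "dz": 0, "gripper": 0}, {"rx": 0, "ry": 0, "rz": 0, "dx": 0.36, "dy": 0.3, "dz": 0, "gripper": 0}, {"rx": 0, "ry": 0, "rz": 0, "dx": 0.3, "dy": 0.36, "dz": 0, "gripper": 0}, {"rx": 0, "ry": 0, "rz": 0, "dx": 0.22, "dy": 0.41, "dz": 0, "gripper": 0}]}}

```text
time: 10.73
tcp_pos: [0.5666, -0.1922, 0.2161]
eef_rot: [0.184, 0.983, -0.0, 0.002]
ft_force: [-0.6, 0.6, -0.0]
finger_gap: 0.0001
```

```bash
python3 -c "
from h import *
fin()
im,d,c=snap('wrist','wrist8');snap('top','top8');fin();pump('wrist8',N);pump('top8')"
```

```text
t 10.73 z 0.2161 gap 0.0001 R 0.06 beta_f -21.6 Ftool [0.79 0.38 0.02] Ft/Fr [0.64 0.59] tau [-0.08  -0.04  -0.039]
Mz approx -0.039
t 10.83 z 0.2154 gap 0.0006 R 0.0598 beta_f -20.3 Ftool [-0.28 -0.27 -0.22] Ft/Fr [-0.35 -0.17] tau [-0.018 -0.027  0.038]
Mz approx 0.021
arm n 1100 ztop 0.24312275815412562 angle mean 162.00430785149422 line 167.30723479085552 axis off line 0.006067500110547561
arm n 6 ztop 0.24228193349573782 angle mean 160.1239402545335 line 172.84270775830765 axis off line 0.016188652881952148
```

View pics/wrist8.png

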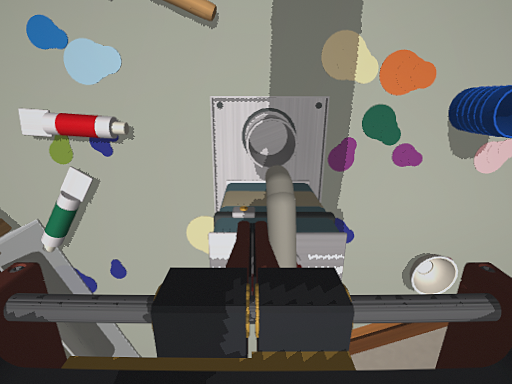

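Free turning so far: the moment is about 0.05 N m and the spout is near the tin for the first pass. That is not tight, so I go on a whole turn with readings.

Call:
{"op": "arm_command", "data": {"deltas": [{"rx": 0, "ry": 0, "rz": 0, "dx": 0.14, "dy": 0.45, "dz": 0, "gripper": 0}, {"rx": 0, "ry": 0, "rz": 0, "dx": 0.05, "dy": 0.47, "dz": 0, "gripper": 0}, {"rx": 0, "ry": 0, "rz": 0, "dx": -0.05, "dy": 0.47, "dz": 0, "gripper": 0}, {"rx": 0, "ry": 0, "rz": 0, "dx": -0.14, "dy": 0.45, "dz": 0, "gripper": 0}, {"rx": 0, "ry": 0, "rz": 0, "dx": -0.22, "dy": 0.41, "dz": 0, "gripper": 0}, {"rx": 0, "ry": 0, "rz": 0, "dx": -0.3, "dy": 0.36, "dz": 0, "gripper": 0}, {"rx": 0, "ry": 0, "rz": 0, "dx": -0.36, "dy": 0.3, "dz": 0, "gripper": 0}, {"rx": 0, "ry": 0, "rz": 0, "dx": -0.41, "dy": 0.22, "dz": 0, "gripper": 0}]}}

```text
time: 11.5
tcp_pos: [0.626, -0.1298, 0.2132]
eef_rot: [0.184, 0.983, 0.0, -0.0]
ft_force: [-0.3, -0.8, -0.1]
finger_gap: 0.0005
```

```bash
python3 -c "
from h import *
fin();snap('wrist','wrist9');fin();pump('wrist9',N)"
```

```text
t 11.5 z 0.2132 gap 0.0005 R 0.062 beta_f 68.3 Ftool [-0.   -0.84  0.1 ] Ft/Fr [-0.31 -0.78] tau [-0.007  0.162 -0.027]
Mz approx 0.019
t 11.55 z 0.2124 gap 0.0006 R 0.0621 beta_f 69.5 Ftool [ 1.58 -0.01  0.73] Ft/Fr [-1.49  0.54] tau [0.05  0.05  0.042]
Mz approx 0.092
knob n 612 ztop 0.264560927589301 mid [ 0.63190743 -0.1941777 ] ((0.6308625936508179, -0.1949070394039154), 0.011128782294690609)
arm n 8 ztop 0.2397452676089956 angle mean 100.26276753593532 line 69.68158982422287 axis off line -0.03247379423673285
```

View pics/wrist9.png

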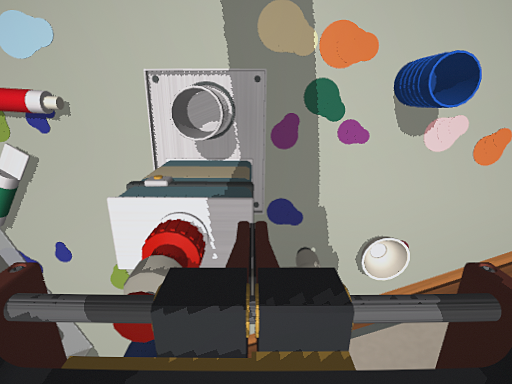

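The spout has moved on behind the gripper body in this view and the knob is clear below. The moment is still small.

Call:
{"op": "arm_command", "data": {"deltas": [{"rx": 0, "ry": 0, "rz": 0, "dx": -0.45, "dy": 0.14, "dz": 0, "gripper": 0}, {"rx": 0, "ry": 0, "rz": 0, "dx": -0.47, "dy": 0.05, "dz": 0, "gripper": 0}, {"rx": 0, "ry": 0, "rz": 0, "dx": -0.47, "dy": -0.05, "dz": 0, "gripper": 0}, {"rx": 0, "ry": 0, "rz": 0, "dx": -0.45, "dy": -0.14, "dz": 0, "gripper": 0}, {"rx": 0, "ry": 0, "rz": 0, "dx": -0.41, "dy": -0.22, "dz": 0, "gripper": 0}, {"rx": 0, "ry": 0, "rz": 0, "dx": -0.36, "dy": -0.3, "dz": 0, "gripper": 0}, {"rx": 0, "ry": 0, "rz": 0, "dx": -0.3, "dy": -0.36, "dz": 0, "gripper": 0}, {"rx": 0, "ry": 0, "rz": 0, "dx": -0.22, "dy": -0.41, "dz": 0, "gripper": 0}]}}

```text
time: 12.22
tcp_pos: [0.6867, -0.1897, 0.2128]
eef_rot: [0.184, 0.983, 0.0, -0.001]
ft_force: [0.7, 0.8, -0.1]
finger_gap: 0.0003
```

```bash
python3 -c "
from h import *
fin()"
```

```text
t 12.22 z 0.2128 gap 0.0003 R 0.0602 beta_f 156.8 Ftool [-0.34  0.96  0.14] Ft/Fr [-0.74  0.69] tau [0.165 0.063 0.032]
Mz approx 0.045
```

Call:
{"op": "arm_command", "data": {"deltas": [{"rx": 0, "ry": 0, "rz": 0, "dx": -0.14, "dy": -0.45, "dz": 0, "gripper": 0}, {"rx": 0, "ry": 0, "rz": 0, "dx": -0.05, "dy": -0.47, "dz": 0, "gripper": 0}, {"rx": 0, "ry": 0, "rz": 0, "dx": 0.05, "dy": -0.47, "dz": 0, "gripper": 0}, {"rx": 0, "ry": 0, "rz": 0, "dx": 0.14, "dy": -0.45, "dz": 0, "gripper": 0}, {"rx": 0, "ry": 0, "rz": 0, "dx": 0.22, "dy": -0.41, "dz": 0, "gripper": 0}, {"rx": 0, "ry": 0, "rz": 0, "dx": 0.3, "dy": -0.36, "dz": 0, "gripper": 0}, {"rx": 0, "ry": 0, "rz": 0, "dx": 0.36, "dy": -0.3, "dz": 0, "gripper": 0}, {"rx": 0, "ry": 0, "rz": 0, "dx": 0.41, "dy": -0.22, "dz": 0, "gripper": 0}]}}

```text
time: 12.88
tcp_pos: [0.6264, -0.2521, 0.214]
eef_rot: [0.185, 0.983, -0.0, 0.0]
ft_force: [1.6, 0.2, -0.8]
finger_gap: 0.0004
```

```bash
python3 -c "
from h import *
fin()"
```

```text
t 12.88 z 0.214 gap 0.0004 R 0.0603 beta_f -111.1 Ftool [-1.39  0.71  0.78] Ft/Fr [-1.56 -0.16] tau [ 0.079 -0.134  0.017]
Mz approx 0.094
```

Call:
{"op": "arm_command", "data": {"deltas": [{"rx": 0, "ry": 0, "rz": 0, "dx": 0.45, "dy": -0.14, "dz": 0, "gripper": 0}, {"rx": 0, "ry": 0, "rz": 0, "dx": 0.47, "dy": -0.05, "dz": 0, "gripper": 0}, {"rx": 0, "ry": 0, "rz": 0, "dx": 0.47, "dy": 0.05, "dz": 0, "gripper": 0}, {"rx": 0, "ry": 0, "rz": 0, "dx": 0.45, "dy": 0.14, "dz": 0, "gripper": 0}]}}

```text
time: 13.22
tcp_pos: [0.5834, -0.2353, 0.2143]
eef_rot: [0.185, 0.983, -0.0, 0.001]
ft_force: [1.3, -1.1, 0.3]
finger_gap: 0.0007
```

```bash
python3 -c "
from h import *
fin()"
```

```text
t 13.22 z 0.2143 gap 0.0007 R 0.0613 beta_f -66.5 Ftool [-1.61 -0.58 -0.26] Ft/Fr [-1.71 -0.11] tau [-0.018 -0.099 -0.022]
Mz approx 0.105
```

Call:
{"op": "arm_command", "data": {"deltas": [{"rx": 0, "ry": 0, "rz": 0, "dx": 0.41, "dy": 0.22, "dz": 0, "gripper": 0}, {"rx": 0, "ry": 0, "rz": 0, "dx": 0.36, "dy": 0.3, "dz": 0, "gripper": 0}, {"rx": 0, "ry": 0, "rz": 0, "dx": 0.3, "dy": 0.36, "dz": 0, "gripper": 0}, {"rx": 0, "ry": 0, "rz": 0, "dx": 0.22, "dy": 0.41, "dz": 0, "gripper": 0}]}}

```text
time: 13.55
tcp_pos: [0.5654, -0.1927, 0.2143]
eef_rot: [0.185, 0.983, -0.0, 0.001]
ft_force: [-0.2, -0.4, 0.4]
finger_gap: 0.0004
```

```bash
python3 -c "
from h import *
fin();snap('wrist','wrist10');fin();pump('wrist10',N);snap('side','side10');fin()"
```

```text
t 13.55 z 0.2143 gap 0.0004 R 0.0612 beta_f -22.1 Ftool [-0.   -0.43 -0.35] Ft/Fr [-0.4   0.16] tau [-0.068 -0.063  0.072]
Mz approx 0.024
t 13.6 z 0.2145 gap 0.0005 R 0.0608 beta_f -19.8 Ftool [ 0.46  1.2  -0.2 ] Ft/Fr [1.29 0.03] tau [-0.033  0.053  0.057]
Mz approx -0.078
arm n 1091 ztop 0.24157000646497515 angle mean 162.64338344916703 line 168.75906588656224 axis off line 0.007036288792462138
t 13.65 z 0.2143 gap 0.0003 R 0.0605 beta_f -20.6 Ftool [-0.52 -0.1  -0.17] Ft/Fr [-0.28 -0.45] tau [ 0.032 -0.033 -0.022]
Mz approx 0.017
```

View pics/wrist10.png

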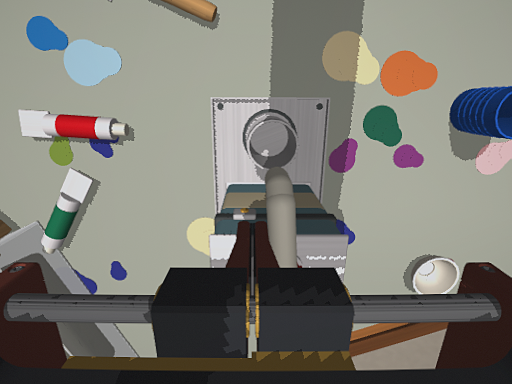

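Still free after 1.2 turns: the arm dropped 1.5 mm and the force is within noise. Next turn.

Call:
{"op": "arm_command", "data": {"deltas": [{"rx": 0, "ry": 0, "rz": 0, "dx": 0.14, "dy": 0.45, "dz": 0, "gripper": 0}, {"rx": 0, "ry": 0, "rz": 0, "dx": 0.05, "dy": 0.47, "dz": 0, "gripper": 0}, {"rx": 0, "ry": 0, "rz": 0, "dx": -0.05, "dy": 0.47, "dz": 0, "gripper": 0}, {"rx": 0, "ry": 0, "rz": 0, "dx": -0.14, "dy": 0.45, "dz": 0, "gripper": 0}, {"rx": 0, "ry": 0, "rz": 0, "dx": -0.22, "dy": 0.41, "dz": 0, "gripper": 0}, {"rx": 0, "ry": 0, "rz": 0, "dx": -0.3, "dy": 0.36, "dz": 0, "gripper": 0}, {"rx": 0, "ry": 0, "rz": 0, "dx": -0.36, "dy": 0.3, "dz": 0, "gripper": 0}, {"rx": 0, "ry": 0, "rz": 0, "dx": -0.41, "dy": 0.22, "dz": 0, "gripper": 0}]}}

```text
time: 14.32
tcp_pos: [0.626, -0.1298, 0.2133]
eef_rot: [0.184, 0.983, 0.0, -0.0]
ft_force: [-1.5, -0.5, 0.7]
finger_gap: 0.0003
```

```bash
python3 -c "
from h import *
fin()"
```

```text
t 14.32 z 0.2133 gap 0.0003 R 0.062 beta_f 68.3 Ftool [ 1.16 -1.04 -0.66] Ft/Fr [-1.47 -0.53] tau [-0.081  0.124 -0.   ]
Mz approx 0.091
```

Call:
{"op": "arm_command", "data": {"deltas": [{"rx": 0, "ry": 0, "rz": 0, "dx": -0.45, "dy": 0.14, "dz": 0, "gripper": 0}, {"rx": 0, "ry": 0, "rz": 0, "dx": -0.47, "dy": 0.05, "dz": 0, "gripper": 0}, {"rx": 0, "ry": 0, "rz": 0, "dx": -0.47, "dy": -0.05, "dz": 0, "gripper": 0}, {"rx": 0, "ry": 0, "rz": 0, "dx": -0.45, "dy": -0.14, "dz": 0, "gripper": 0}, {"rx": 0, "ry": 0, "rz": 0, "dx": -0.41, "dy": -0.22, "dz": 0, "gripper": 0}, {"rx": 0, "ry": 0, "rz": 0, "dx": -0.36, "dy": -0.3, "dz": 0, "gripper": 0}, {"rx": 0, "ry": 0, "rz": 0, "dx": -0.3, "dy": -0.36, "dz": 0, "gripper": 0}, {"rx": 0, "ry": 0, "rz": 0, "dx": -0.22, "dy": -0.41, "dz": 0, "gripper": 0}]}}

```text
time: 14.98
tcp_pos: [0.6871, -0.1894, 0.2127]
eef_rot: [0.184, 0.983, 0.0, -0.001]
ft_force: [-0.3, 0.7, 0.6]
finger_gap: 0.0002
```

```bash
python3 -c "
from h import *
fin()"
```

```text
t 14.98 z 0.2127 gap 0.0002 R 0.0605 beta_f 156.6 Ftool [ 0.56  0.52 -0.56] Ft/Fr [-0.7 -0.3] tau [ 0.171  0.052 -0.016]
Mz approx 0.042
```

Call:
{"op": "arm_command", "data": {"deltas": [{"rx": 0, "ry": 0, "rz": 0, "dx": -0.14, "dy": -0.45, "dz": 0, "gripper": 0}, {"rx": 0, "ry": 0, "rz": 0, "dx": -0.05, "dy": -0.47, "dz": 0, "gripper": 0}, {"rx": 0, "ry": 0, "rz": 0, "dx": 0.05, "dy": -0.47, "dz": 0, "gripper": 0}, {"rx": 0, "ry": 0, "rz": 0, "dx": 0.14, "dy": -0.45, "dz": 0, "gripper": 0}, {"rx": 0, "ry": 0, "rz": 0, "dx": 0.22, "dy": -0.41, "dz": 0, "gripper": 0}, {"rx": 0, "ry": 0, "rz": 0, "dx": 0.3, "dy": -0.36, "dz": 0, "gripper": 0}, {"rx": 0, "ry": 0, "rz": 0, "dx": 0.36, "dy": -0.3, "dz": 0, "gripper": 0}, {"rx": 0, "ry": 0, "rz": 0, "dx": 0.41, "dy": -0.22, "dz": 0, "gripper": 0}]}}

```text
time: 15.65
tcp_pos: [0.6264, -0.2521, 0.214]
eef_rot: [0.185, 0.983, -0.0, 0.0]
ft_force: [1.3, 0.2, 0.5]
finger_gap: 0.0003
```

```bash
python3 -c "
from h import *
fin()"
```

```text
t 15.65 z 0.214 gap 0.0003 R 0.0603 beta_f -111.1 Ftool [-1.13  0.63 -0.46] Ft/Fr [-1.28 -0.17] tau [ 0.079 -0.158 -0.011]
Mz approx 0.077
```

Call:
{"op": "arm_command", "data": {"deltas": [{"rx": 0, "ry": 0, "rz": 0, "dx": 0.45, "dy": -0.14, "dz": 0, "gripper": 0}, {"rx": 0, "ry": 0, "rz": 0, "dx": 0.47, "dy": -0.05, "dz": 0, "gripper": 0}, {"rx": 0, "ry": 0, "rz": 0, "dx": 0.47, "dy": 0.05, "dz": 0, "gripper": 0}, {"rx": 0, "ry": 0, "rz": 0, "dx": 0.45, "dy": 0.14, "dz": 0, "gripper": 0}]}}

```text
time: 15.98
tcp_pos: [0.5833, -0.2353, 0.2143]
eef_rot: [0.185, 0.983, -0.0, 0.001]
ft_force: [0.6, -0.4, -0.3]
finger_gap: 0.0009
```

```bash
python3 -c "
from h import *
fin()"
```

```text
t 15.98 z 0.2143 gap 0.0009 R 0.0613 beta_f -66.5 Ftool [-0.7  -0.11  0.26] Ft/Fr [-0.69 -0.18] tau [-0.138 -0.105 -0.003]
Mz approx 0.042
```

Call:
{"op": "arm_command", "data": {"deltas": [{"rx": 0, "ry": 0, "rz": 0, "dx": 0.41, "dy": 0.22, "dz": 0, "gripper": 0}, {"rx": 0, "ry": 0, "rz": 0, "dx": 0.36, "dy": 0.3, "dz": 0, "gripper": 0}]}}

```text
time: 16.15
tcp_pos: [0.5701, -0.216, 0.2144]
eef_rot: [0.185, 0.983, -0.001, 0.001]
ft_force: [0.9, -0.3, 1.2]
finger_gap: 0.0002
```

```bash
python3 -c "
from h import *
fin()"
```

```text
t 16.15 z 0.2144 gap 0.0002 R 0.0615 beta_f -44.5 Ftool [-0.95  0.1  -1.2 ] Ft/Fr [-0.6  -0.75] tau [-0.105 -0.172 -0.038]
Mz approx 0.037
```

Call:
{"op": "arm_command", "data": {"deltas": [{"rx": 0, "ry": 0, "rz": 0, "dx": 0.3, "dy": 0.36, "dz": 0, "gripper": 0}, {"rx": 0, "ry": 0, "rz": 0, "dx": 0.22, "dy": 0.41, "dz": 0, "gripper": 0}]}}

```text
time: 16.32
tcp_pos: [0.5654, -0.1926, 0.2143]
eef_rot: [0.185, 0.983, -0.0, 0.001]
ft_force: [-0.5, -1.5, -0.5]
finger_gap: 0.0007
```

```bash
python3 -c "
from h import *
fin();snap('wrist','wrist11');fin();pump('wrist11',N)"
```

```text
t 16.32 z 0.2143 gap 0.0007 R 0.0612 beta_f -22.1 Ftool [-0.13 -1.59  0.54] Ft/Fr [-1.53  0.48] tau [-0.114 -0.035  0.01 ]
Mz approx 0.093
t 16.37 z 0.2145 gap 0.0006 R 0.0608 beta_f -19.8 Ftool [-0.09  0.24 -0.72] Ft/Fr [ 0.2  -0.16] tau [-0.034  0.049  0.012]
Mz approx -0.012
arm n 1093 ztop 0.2400988156241896 angle mean 162.69980374592876 line 168.71655584110584 axis off line 0.0068882123971444375
```

Still free at the 2.2-turn pass. Another turn.

Call:
{"op": "arm_command", "data": {"deltas": [{"rx": 0, "ry": 0, "rz": 0, "dx": 0.14, "dy": 0.45, "dz": 0, "gripper": 0}, {"rx": 0, "ry": 0, "rz": 0, "dx": 0.05, "dy": 0.47, "dz": 0, "gripper": 0}, {"rx": 0, "ry": 0, "rz": 0, "dx": -0.05, "dy": 0.47, "dz": 0, "gripper": 0}, {"rx": 0, "ry": 0, "rz": 0, "dx": -0.14, "dy": 0.45, "dz": 0, "gripper": 0}, {"rx": 0, "ry": 0, "rz": 0, "dx": -0.22, "dy": 0.41, "dz": 0, "gripper": 0}, {"rx": 0, "ry": 0, "rz": 0, "dx": -0.3, "dy": 0.36, "dz": 0, "gripper": 0}, {"rx": 0, "ry": 0, "rz": 0, "dx": -0.36, "dy": 0.3, "dz": 0, "gripper": 0}, {"rx": 0, "ry": 0, "rz": 0, "dx": -0.41, "dy": 0.22, "dz": 0, "gripper": 0}]}}

```text
time: 17.03
tcp_pos: [0.6261, -0.1299, 0.2132]
eef_rot: [0.184, 0.983, 0.0, -0.0]
ft_force: [-0.8, 0.4, -0.1]
finger_gap: 0.0008
```

```bash
python3 -c "
from h import *
fin()"
```

```text
t 17.03 z 0.2132 gap 0.0008 R 0.0619 beta_f 68.3 Ftool [0.89 0.05 0.11] Ft/Fr [-0.8   0.38] tau [-0.056  0.135 -0.007]
Mz approx 0.05
```

Call:
{"op": "arm_command", "data": {"deltas": [{"rx": 0, "ry": 0, "rz": 0, "dx": -0.45, "dy": 0.14, "dz": 0, "gripper": 0}, {"rx": 0, "ry": 0, "rz": 0, "dx": -0.47, "dy": 0.05, "dz": 0, "gripper": 0}, {"rx": 0, "ry": 0, "rz": 0, "dx": -0.47, "dy": -0.05, "dz": 0, "gripper": 0}, {"rx": 0, "ry": 0, "rz": 0, "dx": -0.45, "dy": -0.14, "dz": 0, "gripper": 0}, {"rx": 0, "ry": 0, "rz": 0, "dx": -0.41, "dy": -0.22, "dz": 0, "gripper": 0}, {"rx": 0, "ry": 0, "rz": 0, "dx": -0.36, "dy": -0.3, "dz": 0, "gripper": 0}, {"rx": 0, "ry": 0, "rz": 0, "dx": -0.3, "dy": -0.36, "dz": 0, "gripper": 0}, {"rx": 0, "ry": 0, "rz": 0, "dx": -0.22, "dy": -0.41, "dz": 0, "gripper": 0}]}}

```text
time: 17.7
tcp_pos: [0.6871, -0.1894, 0.2126]
eef_rot: [0.184, 0.983, 0.0, -0.001]
ft_force: [-0.6, 1.0, 0.2]
finger_gap: 0.0008
```

```bash
python3 -c "
from h import *
fin()"
```

```text
t 17.7 z 0.2126 gap 0.0008 R 0.0606 beta_f 156.6 Ftool [ 0.98  0.74 -0.21] Ft/Fr [-1.07 -0.61] tau [0.147 0.003 0.017]
Mz approx 0.065
```

Call:
{"op": "arm_command", "data": {"deltas": [{"rx": 0, "ry": 0, "rz": 0, "dx": -0.14, "dy": -0.45, "dz": 0, "gripper": 0}, {"rx": 0, "ry": 0, "rz": 0, "dx": -0.05, "dy": -0.47, "dz": 0, "gripper": 0}, {"rx": 0, "ry": 0, "rz": 0, "dx": 0.05, "dy": -0.47, "dz": 0, "gripper": 0}, {"rx": 0, "ry": 0, "rz": 0, "dx": 0.14, "dy": -0.45, "dz": 0, "gripper": 0}, {"rx": 0, "ry": 0, "rz": 0, "dx": 0.22, "dy": -0.41, "dz": 0, "gripper": 0}, {"rx": 0, "ry": 0, "rz": 0, "dx": 0.3, "dy": -0.36, "dz": 0, "gripper": 0}, {"rx": 0, "ry": 0, "rz": 0, "dx": 0.36, "dy": -0.3, "dz": 0, "gripper": 0}, {"rx": 0, "ry": 0, "rz": 0, "dx": 0.41, "dy": -0.22, "dz": 0, "gripper": 0}]}}

```text
time: 18.37
tcp_pos: [0.6264, -0.2522, 0.214]
eef_rot: [0.185, 0.983, -0.0, 0.0]
ft_force: [1.4, 0.4, 0.8]
finger_gap: 0.0005
```

```bash
python3 -c "
from h import *
fin()"
```

```text
t 18.37 z 0.214 gap 0.0005 R 0.0604 beta_f -111.1 Ftool [-1.15  0.91 -0.82] Ft/Fr [-1.4  -0.44] tau [ 0.063 -0.185 -0.068]
Mz approx 0.085
```

Call:
{"op": "arm_command", "data": {"deltas": [{"rx": 0, "ry": 0, "rz": 0, "dx": 0.45, "dy": -0.14, "dz": 0, "gripper": 0}, {"rx": 0, "ry": 0, "rz": 0, "dx": 0.47, "dy": -0.05, "dz": 0, "gripper": 0}, {"rx": 0, "ry": 0, "rz": 0, "dx": 0.47, "dy": 0.05, "dz": 0, "gripper": 0}, {"rx": 0, "ry": 0, "rz": 0, "dx": 0.45, "dy": 0.14, "dz": 0, "gripper": 0}]}}

```text
time: 18.7
tcp_pos: [0.5833, -0.2353, 0.2143]
eef_rot: [0.185, 0.983, -0.001, 0.001]
ft_force: [-0.5, -0.7, 0.3]
finger_gap: 0.0008
```

```bash
python3 -c "
from h import *
fin()"
```

```text
t 18.7 z 0.2143 gap 0.0008 R 0.0614 beta_f -66.5 Ftool [ 0.17 -0.84 -0.27] Ft/Fr [-0.18  0.84] tau [-0.094 -0.167  0.037]
Mz approx 0.011
```

Call:
{"op": "arm_command", "data": {"deltas": [{"rx": 0, "ry": 0, "rz": 0, "dx": 0.41, "dy": 0.22, "dz": 0, "gripper": 0}, {"rx": 0, "ry": 0, "rz": 0, "dx": 0.36, "dy": 0.3, "dz": 0, "gripper": 0}]}}

```text
time: 18.87
tcp_pos: [0.5701, -0.216, 0.2144]
eef_rot: [0.185, 0.983, -0.001, 0.001]
ft_force: [1.1, 0.1, 0.0]
finger_gap: 0.0003
```

```bash
python3 -c "
from h import *
fin()"
```

```text
t 18.87 z 0.2144 gap 0.0003 R 0.0615 beta_f -44.5 Ftool [-0.96  0.51 -0.02] Ft/Fr [-0.31 -1.04] tau [-0.099 -0.111 -0.024]
Mz approx 0.019
```

Call:
{"op": "arm_command", "data": {"deltas": [{"rx": 0, "ry": 0, "rz": 0, "dx": 0.3, "dy": 0.36, "dz": 0, "gripper": 0}, {"rx": 0, "ry": 0, "rz": 0, "dx": 0.22, "dy": 0.41, "dz": 0, "gripper": 0}]}}

```text
time: 19.03
tcp_pos: [0.5654, -0.1927, 0.2144]
eef_rot: [0.185, 0.983, -0.0, 0.001]
ft_force: [1.3, -0.8, 0.2]
finger_gap: 0.0006
```

```bash
python3 -c "
from h import *
fin();snap('wrist','wrist12');fin();pump('wrist12',N)"
```

```text
t 19.03 z 0.2144 gap 0.0006 R 0.0612 beta_f -22.1 Ftool [-1.45 -0.25 -0.22] Ft/Fr [-0.78 -1.25] tau [-0.06  -0.02   0.025]
Mz approx 0.048
t 19.08 z 0.2145 gap 0.0006 R 0.0608 beta_f -19.8 Ftool [-0.42  0.39 -0.55] Ft/Fr [ 0.23 -0.53] tau [-0.046  0.1   -0.017]
Mz approx -0.014
arm n 1101 ztop 0.238689864987374 angle mean 162.79010462358139 line 168.66205116464326 axis off line 0.0066786168636889754
```

Free again at the 3.2-turn pass. Next turn.

Call:
{"op": "arm_command", "data": {"deltas": [{"rx": 0, "ry": 0, "rz": 0, "dx": 0.14, "dy": 0.45, "dz": 0, "gripper": 0}, {"rx": 0, "ry": 0, "rz": 0, "dx": 0.05, "dy": 0.47, "dz": 0, "gripper": 0}, {"rx": 0, "ry": 0, "rz": 0, "dx": -0.05, "dy": 0.47, "dz": 0, "gripper": 0}, {"rx": 0, "ry": 0, "rz": 0, "dx": -0.14, "dy": 0.45, "dz": 0, "gripper": 0}, {"rx": 0, "ry": 0, "rz": 0, "dx": -0.22, "dy": 0.41, "dz": 0, "gripper": 0}, {"rx": 0, "ry": 0, "rz": 0, "dx": -0.3, "dy": 0.36, "dz": 0, "gripper": 0}, {"rx": 0, "ry": 0, "rz": 0, "dx": -0.36, "dy": 0.3, "dz": 0, "gripper": 0}, {"rx": 0, "ry": 0, "rz": 0, "dx": -0.41, "dy": 0.22, "dz": 0, "gripper": 0}]}}

```text
time: 19.75
tcp_pos: [0.6261, -0.1299, 0.2132]
eef_rot: [0.184, 0.983, 0.0, -0.0]
ft_force: [-0.8, -1.0, -0.4]
finger_gap: 0.0004
```

```bash
python3 -c "
from h import *
fin()"
```

```text
t 19.75 z 0.2132 gap 0.0004 R 0.0619 beta_f 68.3 Ftool [ 0.34 -1.21  0.38] Ft/Fr [-0.77 -1.  ] tau [-0.001  0.149  0.027]
Mz approx 0.047
```

Call:
{"op": "arm_command", "data": {"deltas": [{"rx": 0, "ry": 0, "rz": 0, "dx": -0.45, "dy": 0.14, "dz": 0, "gripper": 0}, {"rx": 0, "ry": 0, "rz": 0, "dx": -0.47, "dy": 0.05, "dz": 0, "gripper": 0}, {"rx": 0, "ry": 0, "rz": 0, "dx": -0.47, "dy": -0.05, "dz": 0, "gripper": 0}, {"rx": 0, "ry": 0, "rz": 0, "dx": -0.45, "dy": -0.14, "dz": 0, "gripper": 0}, {"rx": 0, "ry": 0, "rz": 0, "dx": -0.41, "dy": -0.22, "dz": 0, "gripper": 0}, {"rx": 0, "ry": 0, "rz": 0, "dx": -0.36, "dy": -0.3, "dz": 0, "gripper": 0}, {"rx": 0, "ry": 0, "rz": 0, "dx": -0.3, "dy": -0.36, "dz": 0, "gripper": 0}, {"rx": 0, "ry": 0, "rz": 0, "dx": -0.22, "dy": -0.41, "dz": 0, "gripper": 0}]}}

```text
time: 20.42
tcp_pos: [0.6871, -0.1894, 0.2126]
eef_rot: [0.183, 0.983, 0.0, -0.001]
ft_force: [0.3, 0.5, 0.8]
finger_gap: 0.0005
```

```bash
python3 -c "
from h import *
fin()"
```

```text
t 20.42 z 0.2126 gap 0.0005 R 0.0606 beta_f 156.6 Ftool [-0.11  0.54 -0.79] Ft/Fr [-0.45  0.31] tau [ 0.193 -0.003  0.039]
Mz approx 0.027
```

Call:
{"op": "arm_command", "data": {"deltas": [{"rx": 0, "ry": 0, "rz": 0, "dx": -0.14, "dy": -0.45, "dz": 0, "gripper": 0}, {"rx": 0, "ry": 0, "rz": 0, "dx": -0.05, "dy": -0.47, "dz": 0, "gripper": 0}, {"rx": 0, "ry": 0, "rz": 0, "dx": 0.05, "dy": -0.47, "dz": 0, "gripper": 0}, {"rx": 0, "ry": 0, "rz": 0, "dx": 0.14, "dy": -0.45, "dz": 0, "gripper": 0}, {"rx": 0, "ry": 0, "rz": 0, "dx": 0.22, "dy": -0.41, "dz": 0, "gripper": 0}, {"rx": 0, "ry": 0, "rz": 0, "dx": 0.3, "dy": -0.36, "dz": 0, "gripper": 0}, {"rx": 0, "ry": 0, "rz": 0, "dx": 0.36, "dy": -0.3, "dz": 0, "gripper": 0}, {"rx": 0, "ry": 0, "rz": 0, "dx": 0.41, "dy": -0.22, "dz": 0, "gripper": 0}]}}

```text
time: 21.08
tcp_pos: [0.6265, -0.2521, 0.214]
eef_rot: [0.185, 0.983, -0.0, 0.001]
ft_force: [1.1, 0.3, -0.4]
finger_gap: 0.0005
```

```bash
python3 -c "
from h import *
fin()"
```

```text
t 21.08 z 0.214 gap 0.0005 R 0.0603 beta_f -111.2 Ftool [-0.92  0.63  0.45] Ft/Fr [-1.09 -0.26] tau [ 0.055 -0.223 -0.026]
Mz approx 0.066
```

Call:
{"op": "arm_command", "data": {"deltas": [{"rx": 0, "ry": 0, "rz": 0, "dx": 0.45, "dy": -0.14, "dz": 0, "gripper": 0}, {"rx": 0, "ry": 0, "rz": 0, "dx": 0.47, "dy": -0.05, "dz": 0, "gripper": 0}, {"rx": 0, "ry": 0, "rz": 0, "dx": 0.47, "dy": 0.05, "dz": 0, "gripper": 0}, {"rx": 0, "ry": 0, "rz": 0, "dx": 0.45, "dy": 0.14, "dz": 0, "gripper": 0}]}}

```text
time: 21.42
tcp_pos: [0.5835, -0.2353, 0.2143]
eef_rot: [0.185, 0.983, -0.001, 0.001]
ft_force: [2.5, -0.4, -0.7]
finger_gap: 0.0004
```

```bash
python3 -c "
from h import *
fin()"
```

```text
t 21.42 z 0.2143 gap 0.0004 R 0.0613 beta_f -66.6 Ftool [-2.43  0.56  0.68] Ft/Fr [-2.01 -1.48] tau [-0.1   -0.207  0.009]
Mz approx 0.123
```

Call:
{"op": "arm_command", "data": {"deltas": [{"rx": 0, "ry": 0, "rz": 0, "dx": 0.41, "dy": 0.22, "dz": 0, "gripper": 0}, {"rx": 0, "ry": 0, "rz": 0, "dx": 0.36, "dy": 0.3, "dz": 0, "gripper": 0}]}}

```text
time: 21.58
tcp_pos: [0.5702, -0.2162, 0.2145]
eef_rot: [0.185, 0.983, -0.001, 0.001]
ft_force: [0.8, -1.1, -0.3]
finger_gap: 0.0006
```

```bash
python3 -c "
from h import *
fin()"
```

```text
t 21.58 z 0.2145 gap 0.0006 R 0.0614 beta_f -44.7 Ftool [-1.11 -0.7   0.27] Ft/Fr [-1.28 -0.3 ] tau [-0.244 -0.232 -0.015]
Mz approx 0.078
```

Call:
{"op": "arm_command", "data": {"deltas": [{"rx": 0, "ry": 0, "rz": 0, "dx": 0.3, "dy": 0.36, "dz": 0, "gripper": 0}, {"rx": 0, "ry": 0, "rz": 0, "dx": 0.22, "dy": 0.41, "dz": 0, "gripper": 0}]}}

```text
time: 21.75
tcp_pos: [0.5655, -0.1928, 0.2144]
eef_rot: [0.185, 0.983, -0.001, 0.001]
ft_force: [1.0, -1.9, -0.4]
finger_gap: 0.0003
```

```bash
python3 -c "
from h import *
fin();snap('wrist','wrist13');fin();pump('wrist13',N)"
```

```text
t 21.75 z 0.2144 gap 0.0003 R 0.0611 beta_f -22.3 Ftool [-1.61 -1.37  0.35] Ft/Fr [-1.88 -0.97] tau [-0.282 -0.138  0.014]
Mz approx 0.115
t 21.8 z 0.2145 gap 0.0005 R 0.0608 beta_f -19.9 Ftool [-0.85  0.7  -0.27] Ft/Fr [ 0.36 -1.04] tau [ 0.     0.005 -0.026]
Mz approx -0.022
arm n 1110 ztop 0.23743167141957672 angle mean 162.95066175408203 line 168.95184223416814 axis off line 0.0067745073850818864
```

The moment is now above the free level on this pass: |tau| is 0.31 against 0.09 before. I need the spout's true angle before deciding.

Run:
```python
from h import *
im,d,c=load('wrist13'); P=cloud(c,d); hsv=cv2.cvtColor(im,cv2.COLOR_RGB2HSV)
r=np.hypot(P[...,0]-N[0],P[...,1]-N[1])
a=(r>.02)&(r<.115)&(P[...,2]>.19)&(P[...,2]<.25)&(hsv[...,1]<60)&(hsv[...,2]>60)
y=np.radians(158.8);X=np.array([np.cos(y),np.sin(y)]);Y=np.array([np.cos(np.radians(68.8)),np.sin(np.radians(68.8))])
q=(P[a][:,:2]-N)@np.array([X,Y]).T; z=P[a][:,2]
for lo in np.arange(.03,.115,.01):
    k=(q[:,0]>lo)&(q[:,0]<lo+.01)
    if k.sum(): 
        zz=z[k]; t=zz>np.percentile(zz,97)-.003
        print(round(lo,3),k.sum(),'y range',np.round([q[k,1].min(),q[k,1].max()],4),'top z',np.percentile(zz,97).round(4),'top y',q[k,1][t].mean().round(4))
print('xmax',np.percentile(q[:,0],99.5))
s=P.reshape(-1,3);k=s[(abs(s[:,2]-.078)<.004)&(np.hypot(s[:,0]-.538,s[:,1]+.1585)<.034)];w=(circ(k)[0]-N);print('tin',len(k),circ(k),'tool coords',w@X,w@Y)
vis=cv2.resize(im[90:280,180:380],None,fx=4,fy=3.1); cv2.imwrite('pics/w13c.png',vis[:,:,::-1])
```

```text
0.04 90 y range [-0.0063  0.0046] top z 0.2376 top y -0.0016
0.05 309 y range [-0.0104  0.0043] top z 0.2375 top y -0.0035
0.06 431 y range [-0.0308  0.0033] top z 0.2376 top y -0.0055
0.07 449 y range [-0.0134  0.0022] top z 0.2376 top y -0.0057
0.08 509 y range [-0.0141  0.0019] top z 0.2375 top y -0.0062
0.09 610 y range [-0.0145  0.0009] top z 0.2354 top y -0.0067
0.1 126 y range [-0.0113 -0.0027] top z 0.2259 top y -0.0069
xmax 0.10135798562918767
tin 368 (array([ 0.53901887, -0.15784861]), np.float64(0.026405404649541293)) tool coords 0.09393162593947534 -1.7800233636982833e-05
```

View pics/w13c.png

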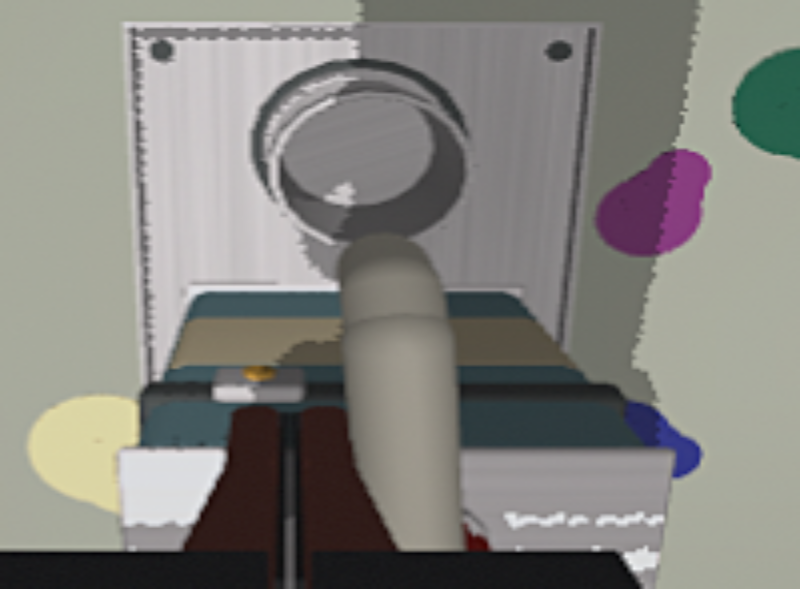

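The spout arm's centre is about 4° (7 mm) short of the tin's middle. I'll creep on in small steps, reading the moment each time.

Call:
{"op": "arm_command", "data": {"deltas": [{"rx": 0, "ry": 0, "rz": 0, "dx": 0.01, "dy": 0.03, "dz": 0, "gripper": 0}, {"rx": 0, "ry": 0, "rz": 0, "dx": 0.01, "dy": 0.03, "dz": 0, "gripper": 0}]}}

```text
time: 21.97
tcp_pos: [0.5665, -0.1908, 0.2136]
eef_rot: [0.184, 0.983, -0.0, -0.0]
ft_force: [0.8, -0.8, -0.2]
finger_gap: 0.0006
```

```bash
python3 -c "
from h import *
fin()"
```

```text
t 21.97 z 0.2136 gap 0.0006 R 0.0601 beta_f -20.2 Ftool [-1.03 -0.48  0.23] Ft/Fr [-0.8 -0.8] tau [ 0.044 -0.002  0.01 ]
Mz approx 0.048
```

Call:
{"op": "arm_command", "data": {"deltas": [{"rx": 0, "ry": 0, "rz": 0, "dx": 0.01, "dy": 0.03, "dz": 0, "gripper": 0}]}}

```text
time: 22.05
tcp_pos: [0.5666, -0.1904, 0.2134]
eef_rot: [0.184, 0.983, -0.0, -0.0]
ft_force: [0.8, -0.5, 0.2]
finger_gap: 0.0006
```

```bash
python3 -c "
from h import *
fin()"
```

```text
t 22.05 z 0.2134 gap 0.0006 R 0.06 beta_f -19.9 Ftool [-0.94 -0.16 -0.18] Ft/Fr [-0.47 -0.83] tau [-0.14   0.043 -0.034]
Mz approx 0.028
```

Call:
{"op": "arm_command", "data": {"deltas": [{"rx": 0, "ry": 0, "rz": 0, "dx": 0, "dy": 0, "dz": 0, "gripper": 0}]}}

```text
time: 22.13
tcp_pos: [0.5666, -0.1905, 0.2134]
eef_rot: [0.184, 0.983, -0.0, -0.0]
ft_force: [-0.3, -0.4, -0.1]
finger_gap: 0.0006
```

```bash
python3 -c "
from h import *
fin(); snap('wrist','wrist14');fin()"
```

```text
t 22.13 z 0.2134 gap 0.0006 R 0.06 beta_f -20.0 Ftool [ 0.14 -0.45  0.12] Ft/Fr [-0.38  0.28] tau [0.014 0.039 0.001]
Mz approx 0.023
t 22.18 z 0.2134 gap 0.0006 R 0.0599 beta_f -20.0 Ftool [ 0.08  0.74 -0.29] Ft/Fr [ 0.73 -0.18] tau [-0.02   0.013  0.004]
Mz approx -0.044
```

Call:
{"op": "arm_command", "data": {"deltas": [{"rx": 0, "ry": 0, "rz": 0, "dx": 0.01, "dy": 0.04, "dz": 0, "gripper": 0}]}}

```text
time: 22.27
tcp_pos: [0.5668, -0.1898, 0.2133]
eef_rot: [0.184, 0.983, -0.0, -0.0]
ft_force: [-0.1, -2.0, 0.2]
finger_gap: 0.0004
```

```bash
python3 -c "
from h import *
fin()"
```

```text
t 22.27 z 0.2133 gap 0.0004 R 0.0599 beta_f -19.3 Ftool [-0.59 -1.89 -0.23] Ft/Fr [-1.98  0.07] tau [-0.234 -0.083 -0.018]
Mz approx 0.118
```

Call:
{"op": "arm_command", "data": {"deltas": [{"rx": 0, "ry": 0, "rz": 0, "dx": 0.01, "dy": 0.04, "dz": 0, "gripper": 0}]}}

```text
time: 22.35
tcp_pos: [0.567, -0.1887, 0.2134]
eef_rot: [0.185, 0.983, -0.0, -0.0]
ft_force: [0.0, -0.9, -0.3]
finger_gap: 0.0002
```

```bash
python3 -c "
from h import *
fin()"
```

```text
t 22.35 z 0.2134 gap 0.0002 R 0.0597 beta_f -18.3 Ftool [-0.35 -0.84  0.25] Ft/Fr [-0.91 -0.07] tau [-0.277 -0.04  -0.048]
Mz approx 0.054
```

Call:
{"op": "arm_command", "data": {"deltas": [{"rx": 0, "ry": 0, "rz": 0, "dx": 0.01, "dy": 0.04, "dz": 0, "gripper": 0}]}}

```text
time: 22.43
tcp_pos: [0.5671, -0.1875, 0.2135]
eef_rot: [0.184, 0.983, -0.0, 0.0]
ft_force: [0.5, -1.8, -0.5]
finger_gap: 0.0006
```

```bash
python3 -c "
from h import *
fin()
snap('wrist','wrist15');fin()
im,d,c=load('wrist15'); P=cloud(c,d); hsv=cv2.cvtColor(im,cv2.COLOR_RGB2HSV)
r=np.hypot(P[...,0]-N[0],P[...,1]-N[1])
a=(r>.02)&(r<.115)&(P[...,2]>.19)&(P[...,2]<.25)&(hsv[...,1]<60)&(hsv[...,2]>60)
y=np.radians(158.8);X=np.array([np.cos(y),np.sin(y)]);Y=np.array([np.cos(np.radians(68.8)),np.sin(np.radians(68.8))])
q=(P[a][:,:2]-N)@np.array([X,Y]).T
for lo in (.07,.08,.09):
    k=(q[:,0]>lo)&(q[:,0]<lo+.01); print(lo,q[k,1].min(),q[k,1].max())
"
```

```text
t 22.43 z 0.2135 gap 0.0006 R 0.0597 beta_f -17.2 Ftool [-1.15 -1.44  0.46] Ft/Fr [-1.71 -0.67] tau [-0.297 -0.116 -0.043]
Mz approx 0.102
t 22.48 z 0.2135 gap 0.0008 R 0.0597 beta_f -16.9 Ftool [-1.45 -1.47 -0.55] Ft/Fr [-1.83 -0.96] tau [-0.21  -0.068 -0.041]
Mz approx 0.109
0.07 -0.006926004336604654 0.008846450005954984
0.08 -0.006947104552941304 0.00888393108990933
0.09 -0.006442134517776853 0.008464882772158648
```

At this pass (spout +0.6°, centred) the moment is only about 0.09–0.10 N m, well below 0.17. The washer has only just been touched, so the seal isn't tight and I take the next time round, watching the moment rise.

Call:
{"op": "arm_command", "data": {"deltas": [{"rx": 0, "ry": 0, "rz": 0, "dx": 0.08, "dy": 0.24, "dz": 0, "gripper": 0}, {"rx": 0, "ry": 0, "rz": 0, "dx": 0.05, "dy": 0.47, "dz": 0, "gripper": 0}, {"rx": 0, "ry": 0, "rz": 0, "dx": -0.05, "dy": 0.47, "dz": 0, "gripper": 0}, {"rx": 0, "ry": 0, "rz": 0, "dx": -0.14, "dy": 0.45, "dz": 0, "gripper": 0}]}}

```text
time: 22.82
tcp_pos: [0.5833, -0.1483, 0.2139]
eef_rot: [0.184, 0.983, 0.0, -0.0]
ft_force: [-0.7, -2.2, -0.2]
finger_gap: 0.0005
```

```bash
python3 -c "
from h import *
fin()"
```

```text
t 22.82 z 0.2139 gap 0.0005 R 0.0614 beta_f 23.9 Ftool [-0.19 -2.32  0.25] Ft/Fr [-2.04 -1.11] tau [-0.353  0.139 -0.01 ]
Mz approx 0.125
```

Call:
{"op": "arm_command", "data": {"deltas": [{"rx": 0, "ry": 0, "rz": 0, "dx": -0.22, "dy": 0.41, "dz": 0, "gripper": 0}, {"rx": 0, "ry": 0, "rz": 0, "dx": -0.3, "dy": 0.36, "dz": 0, "gripper": 0}, {"rx": 0, "ry": 0, "rz": 0, "dx": -0.36, "dy": 0.3, "dz": 0, "gripper": 0}, {"rx": 0, "ry": 0, "rz": 0, "dx": -0.41, "dy": 0.22, "dz": 0, "gripper": 0}]}}

```text
time: 23.15
tcp_pos: [0.6257, -0.1293, 0.2135]
eef_rot: [0.183, 0.983, 0.0, -0.001]
ft_force: [-2.2, -1.3, -0.9]
finger_gap: 0.0005
```

```bash
python3 -c "
from h import *
fin()"
```

```text
t 23.15 z 0.2135 gap 0.0005 R 0.0625 beta_f 68.0 Ftool [ 1.64 -2.    0.87] Ft/Fr [-2.27 -1.24] tau [-0.161  0.338  0.019]
Mz approx 0.142
```

Call:
{"op": "arm_command", "data": {"deltas": [{"rx": 0, "ry": 0, "rz": 0, "dx": -0.45, "dy": 0.14, "dz": 0, "gripper": 0}, {"rx": 0, "ry": 0, "rz": 0, "dx": -0.47, "dy": 0.05, "dz": 0, "gripper": 0}, {"rx": 0, "ry": 0, "rz": 0, "dx": -0.47, "dy": -0.05, "dz": 0, "gripper": 0}, {"rx": 0, "ry": 0, "rz": 0, "dx": -0.45, "dy": -0.14, "dz": 0, "gripper": 0}]}}

```text
time: 23.48
tcp_pos: [0.6686, -0.1456, 0.2129]
eef_rot: [0.183, 0.983, 0.001, -0.001]
ft_force: [-3.2, 0.4, 0.4]
finger_gap: 0.0007
```

```bash
python3 -c "
from h import *
fin()"
```

```text
t 23.48 z 0.2129 gap 0.0007 R 0.0624 beta_f 111.2 Ftool [ 3.15 -0.83 -0.43] Ft/Fr [-2.63 -1.91] tau [ 0.143  0.519 -0.04 ]
Mz approx 0.164
```

Call:
{"op": "arm_command", "data": {"deltas": [{"rx": 0, "ry": 0, "rz": 0, "dx": -0.41, "dy": -0.22, "dz": 0, "gripper": 0}, {"rx": 0, "ry": 0, "rz": 0, "dx": -0.36, "dy": -0.3, "dz": 0, "gripper": 0}, {"rx": 0, "ry": 0, "rz": 0, "dx": -0.3, "dy": -0.36, "dz": 0, "gripper": 0}, {"rx": 0, "ry": 0, "rz": 0, "dx": -0.22, "dy": -0.41, "dz": 0, "gripper": 0}]}}

```text
time: 23.82
tcp_pos: [0.6871, -0.1883, 0.2128]
eef_rot: [0.183, 0.983, 0.001, -0.001]
ft_force: [-0.9, 3.2, -0.1]
finger_gap: 0.0003
```

```bash
python3 -c "
from h import *
fin()"
```

```text
t 23.82 z 0.2128 gap 0.0003 R 0.0606 beta_f 155.6 Ftool [2.02 2.62 0.13] Ft/Fr [-3.22 -0.75] tau [0.5   0.226 0.005]
Mz approx 0.195
```

Call:
{"op": "arm_command", "data": {"deltas": [{"rx": 0, "ry": 0, "rz": 0, "dx": -0.14, "dy": -0.45, "dz": 0, "gripper": 0}, {"rx": 0, "ry": 0, "rz": 0, "dx": -0.05, "dy": -0.47, "dz": 0, "gripper": 0}, {"rx": 0, "ry": 0, "rz": 0, "dx": 0.05, "dy": -0.47, "dz": 0, "gripper": 0}, {"rx": 0, "ry": 0, "rz": 0, "dx": 0.14, "dy": -0.45, "dz": 0, "gripper": 0}]}}

```text
time: 24.15
tcp_pos: [0.6694, -0.2334, 0.2134]
eef_rot: [0.184, 0.983, 0.0, 0.0]
ft_force: [2.4, 4.7, -0.1]
finger_gap: 0.0006
```

```bash
python3 -c "
from h import *
fin()"
```

```text
t 24.15 z 0.2134 gap 0.0006 R 0.0597 beta_f -157.0 Ftool [-0.51  5.26  0.1 ] Ft/Fr [-5.04 -1.59] tau [ 0.65  -0.382 -0.088]
Mz approx 0.301
```

Call:
{"op": "arm_command", "data": {"deltas": [{"rx": 0, "ry": 0, "rz": 0, "dx": 0.22, "dy": -0.41, "dz": 0, "gripper": 0}, {"rx": 0, "ry": 0, "rz": 0, "dx": 0.3, "dy": -0.36, "dz": 0, "gripper": 0}, {"rx": 0, "ry": 0, "rz": 0, "dx": 0.36, "dy": -0.3, "dz": 0, "gripper": 0}, {"rx": 0, "ry": 0, "rz": 0, "dx": 0.41, "dy": -0.22, "dz": 0, "gripper": 0}]}}

```text
time: 24.48
tcp_pos: [0.627, -0.2526, 0.2142]
eef_rot: [0.185, 0.983, -0.001, 0.001]
ft_force: [5.1, 1.8, -0.5]
finger_gap: 0.0006
```

```bash
python3 -c "
from h import *
fin()"
```

```text
t 24.48 z 0.2142 gap 0.0006 R 0.0608 beta_f -111.7 Ftool [-4.05  3.54  0.47] Ft/Fr [-5.07 -1.79] tau [ 0.286 -0.697 -0.07 ]
Mz approx 0.308
```

Call:
{"op": "arm_command", "data": {"deltas": [{"rx": 0, "ry": 0, "rz": 0, "dx": 0.45, "dy": -0.14, "dz": 0, "gripper": 0}, {"rx": 0, "ry": 0, "rz": 0, "dx": 0.47, "dy": -0.05, "dz": 0, "gripper": 0}, {"rx": 0, "ry": 0, "rz": 0, "dx": 0.47, "dy": 0.05, "dz": 0, "gripper": 0}, {"rx": 0, "ry": 0, "rz": 0, "dx": 0.45, "dy": 0.14, "dz": 0, "gripper": 0}]}}

```text
time: 24.82
tcp_pos: [0.5841, -0.2366, 0.2148]
eef_rot: [0.185, 0.983, -0.002, 0.002]
ft_force: [5.7, -2.0, 0.0]
finger_gap: 0.0004
```

```bash
python3 -c "
from h import *
fin()"
```

```text
t 24.82 z 0.2148 gap 0.0004 R 0.0618 beta_f -67.9 Ftool [-6.05  0.17  0.01] Ft/Fr [-5.54 -2.43] tau [-0.313 -0.82  -0.099]
Mz approx 0.342
```

Call:
{"op": "arm_command", "data": {"deltas": [{"rx": 0, "ry": 0, "rz": 0, "dx": 0.41, "dy": 0.22, "dz": 0, "gripper": 0}, {"rx": 0, "ry": 0, "rz": 0, "dx": 0.36, "dy": 0.3, "dz": 0, "gripper": 0}]}}

```text
time: 24.98
tcp_pos: [0.5707, -0.2179, 0.2149]
eef_rot: [0.186, 0.983, -0.002, 0.002]
ft_force: [3.3, -3.7, -0.1]
finger_gap: 0.0006
```

```bash
python3 -c "
from h import *
fin()"
```

```text
t 24.98 z 0.2149 gap 0.0006 R 0.0617 beta_f -46.4 Ftool [-4.4  -2.26  0.12] Ft/Fr [-4.75 -1.4 ] tau [-0.636 -0.57  -0.044]
Mz approx 0.293
```

Call:
{"op": "arm_command", "data": {"deltas": [{"rx": 0, "ry": 0, "rz": 0, "dx": 0.3, "dy": 0.36, "dz": 0, "gripper": 0}, {"rx": 0, "ry": 0, "rz": 0, "dx": 0.1, "dy": 0.19, "dz": 0, "gripper": 0}]}}

```text
time: 25.15
tcp_pos: [0.5661, -0.1998, 0.2149]
eef_rot: [0.185, 0.983, -0.001, 0.001]
ft_force: [0.6, -3.1, -0.5]
finger_gap: 0.0003
```

```bash
cat >> h.py <<'E'
def spout(f):
    im,d,c=load(f); P=cloud(c,d); hsv=cv2.cvtColor(im,cv2.COLOR_RGB2HSV)
    r=np.hypot(P[...,0]-N[0],P[...,1]-N[1])
    a=(r>.02)&(r<.115)&(P[...,2]>.19)&(P[...,2]<.25)&(hsv[...,1]<60)&(hsv[...,2]>60)
    y=np.radians(158.8);X=np.array([np.cos(y),np.sin(y)]);Y=np.array([np.cos(np.radians(68.8)),np.sin(np.radians(68.8))])
    q=(P[a][:,:2]-N)@np.array([X,Y]).T
    for lo in (.07,.08,.09):
        k=(q[:,0]>lo)&(q[:,0]<lo+.01); m=np.percentile(q[k,1],[1,99]); print(lo,np.round(m,4),'mid',round(m.mean(),4))
    s=P.reshape(-1,3);k=s[(abs(s[:,2]-.078)<.004)&(np.hypot(s[:,0]-.538,s[:,1]+.1585)<.034)];
    if len(k)>30: w=circ(k)[0]-N;print('tin',len(k),'xy',np.round([w@X,w@Y],4))
E
python3 -c "
from h import *
fin();snap('wrist','wrist16');fin();spout('wrist16')"
```

```text
t 25.15 z 0.2149 gap 0.0003 R 0.061 beta_f -28.9 Ftool [-1.65 -2.69  0.46] Ft/Fr [-3.15 -0.15] tau [-0.624 -0.231 -0.001]
Mz approx 0.192
t 25.2 z 0.2148 gap 0.0002 R 0.0606 beta_f -27.8 Ftool [ 0.74 -0.29 -0.28] Ft/Fr [0.08 0.79] tau [-0.055  0.016 -0.01 ]
Mz approx -0.005
0.07 [-0.0214 -0.0054] mid -0.0134
0.08 [-0.0231 -0.0074] mid -0.0153
0.09 [-0.024  -0.0096] mid -0.0168
tin 379 xy [ 0.0939 -0.0001]
```

The moment has risen through about 0.34 N m, so it's clearly tight. The spout is about 10° short of the middle, so I creep.

Call:
{"op": "arm_command", "data": {"deltas": [{"rx": 0, "ry": 0, "rz": 0, "dx": 0.03, "dy": 0.07, "dz": 0, "gripper": 0}, {"rx": 0, "ry": 0, "rz": 0, "dx": 0.03, "dy": 0.07, "dz": 0, "gripper": 0}, {"rx": 0, "ry": 0, "rz": 0, "dx": 0.02, "dy": 0.07, "dz": 0, "gripper": 0}, {"rx": 0, "ry": 0, "rz": 0, "dx": 0.02, "dy": 0.06, "dz": 0, "gripper": 0}]}}

```text
time: 25.53
tcp_pos: [0.5673, -0.1922, 0.2138]
eef_rot: [0.185, 0.983, -0.0, -0.0]
ft_force: [-0.6, -3.0, 3.1]
finger_gap: 0.0005
```

```bash
python3 -c "
from h import *
fin();snap('wrist','wrist17');fin();spout('wrist17')"
```

```text
t 25.53 z 0.2138 gap 0.0005 R 0.0593 beta_f -21.6 Ftool [-0.51 -3.   -3.07] Ft/Fr [-2.97  0.64] tau [-0.551  0.238  0.028]
Mz approx 0.176
t 25.58 z 0.2138 gap 0.0004 R 0.0591 beta_f -21.2 Ftool [ 0.17 -1.9  -1.62] Ft/Fr [-1.71  0.84] tau [-0.295  0.147 -0.008]
Mz approx 0.101
0.07 [-0.0122  0.0032] mid -0.0045
0.08 [-0.0128  0.0022] mid -0.0053
0.09 [-0.0129  0.0015] mid -0.0057
tin 363 xy [0.0939 0.    ]
```

Call:
{"op": "arm_command", "data": {"deltas": [{"rx": 0, "ry": 0, "rz": 0, "dx": 0.01, "dy": 0.05, "dz": 0, "gripper": 0}, {"rx": 0, "ry": 0, "rz": 0, "dx": 0.01, "dy": 0.05, "dz": 0, "gripper": 0}, {"rx": 0, "ry": 0, "rz": 0, "dx": 0, "dy": 0.03, "dz": 0, "gripper": 0}]}}

```text
time: 25.83
tcp_pos: [0.5681, -0.1885, 0.2136]
eef_rot: [0.184, 0.983, -0.0, -0.0]
ft_force: [-1.7, -2.4, 2.2]
finger_gap: 0.0007
```

```bash
python3 -c "
from h import *
fin();snap('wrist','wrist18');fin();spout('wrist18')"
```

```text
t 25.83 z 0.2136 gap 0.0007 R 0.0585 beta_f -18.0 Ftool [ 0.71 -2.85 -2.16] Ft/Fr [-2.49  1.55] tau [-0.536  0.25   0.019]
Mz approx 0.146
t 25.88 z 0.2136 gap 0.0006 R 0.0585 beta_f -17.8 Ftool [-0.52 -3.11 -2.24] Ft/Fr [-3.12  0.46] tau [-0.466  0.137  0.039]
Mz approx 0.183
0.07 [-0.0077  0.0074] mid -0.0002
0.08 [-0.0076  0.0076] mid 0.0
0.09 [-0.0073  0.0069] mid -0.0002
tin 363 xy [ 0.0939 -0.    ]
```

The spout stands at 0.0° over the tin's middle and the washer is gripping. I back the fingers off and lift clear.

Call:
{"op": "arm_command", "data": {"deltas": [{"rx": 0, "ry": 0, "rz": 0, "dx": 0, "dy": -0.2, "dz": 0, "gripper": 0}, {"rx": 0, "ry": 0, "rz": 0, "dx": 0, "dy": -0.4, "dz": 0, "gripper": 0}, {"rx": 0, "ry": 0, "rz": 0, "dx": 0, "dy": -0.4, "dz": 0, "gripper": 0}, {"rx": 0, "ry": 0, "rz": 0, "dx": 0, "dy": 0, "dz": -0.6, "gripper": 0}, {"rx": 0, "ry": 0, "rz": 0, "dx": 0, "dy": 0, "dz": -1, "gripper": 0}, {"rx": 0, "ry": 0, "rz": 0, "dx": 0, "dy": 0, "dz": -1, "gripper": 0}, {"rx": 0, "ry": 0, "rz": 0, "dx": 0, "dy": 0, "dz": -1, "gripper": 0}, {"rx": 0, "ry": 0, "rz": 0, "dx": 0, "dy": 0, "dz": -1, "gripper": 0}]}}

```text
time: 26.55
tcp_pos: [0.5585, -0.2124, 0.3294]
eef_rot: [0.184, 0.983, 0.0, -0.0]
ft_force: [0.5, -0.4, -0.5]
finger_gap: 0.0007
```

Call:
{"op": "arm_command", "data": {"deltas": [{"rx": 0, "ry": 0, "rz": 0, "dx": 1, "dy": 0, "dz": -0.2, "gripper": 0}, {"rx": 0, "ry": 0, "rz": 0, "dx": 1, "dy": 0, "dz": 0, "gripper": 0}, {"rx": 0, "ry": 0, "rz": 0, "dx": 1, "dy": 0, "dz": 0, "gripper": 0}, {"rx": 0, "ry": 0, "rz": 0, "dx": 0.8, "dy": 0, "dz": 0, "gripper": 0}, {"rx": 0, "ry": 0, "rz": 0, "dx": 0, "dy": 0, "dz": 0, "gripper": 0}, {"rx": 0, "ry": 0, "rz": 0, "dx": 0, "dy": 0, "dz": 0, "gripper": 0}]}}

```text
time: 27.05
tcp_pos: [0.4701, -0.1777, 0.3342]
eef_rot: [0.184, 0.983, -0.0, 0.001]
ft_force: [1.1, 0.2, -0.6]
finger_gap: 0.0004
```

```bash
python3 -c "
from h import *
fin()
for n in ('wrist','top','side'): snap(n,n+'20')
spout('wrist20')
im=load('side20')[0]; cv2.imwrite('pics/s20c.png',cv2.resize(im[150:310,190:360],None,fx=4.4,fy=3.7,interpolation=cv2.INTER_CUBIC)[:,:,::-1])"
```

```text
t 27.05 z 0.3342 gap 0.0004 R 0.1571 beta_f -16.1 Ftool [-0.99  0.56  0.64] Ft/Fr [ 0.26 -1.1 ] tau [-0.032 -0.032  0.066]
Mz approx -0.041
0.07 [-0.008   0.0071] mid -0.0005
0.08 [-0.0074  0.0077] mid 0.0002
0.09 [-0.0074  0.007 ] mid -0.0002
tin 205 xy [ 0.0938 -0.0003]
```

View pics/s20c.png

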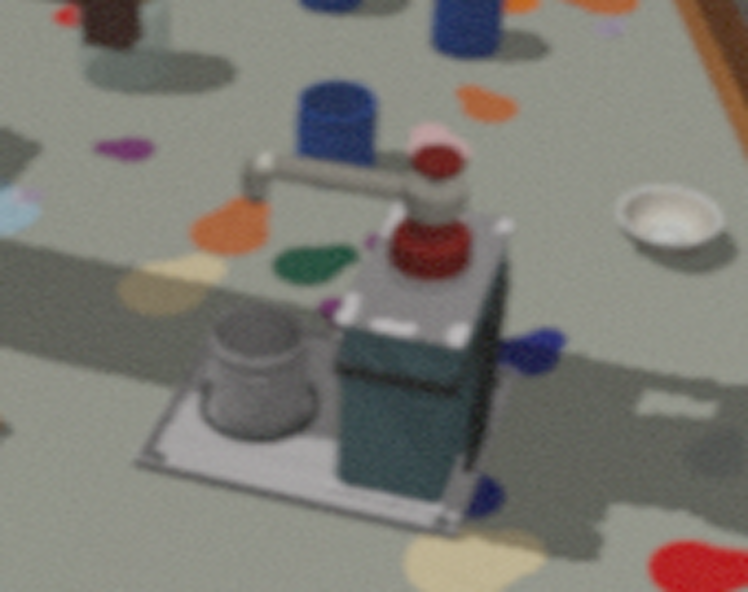

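View pics/wrist20.png

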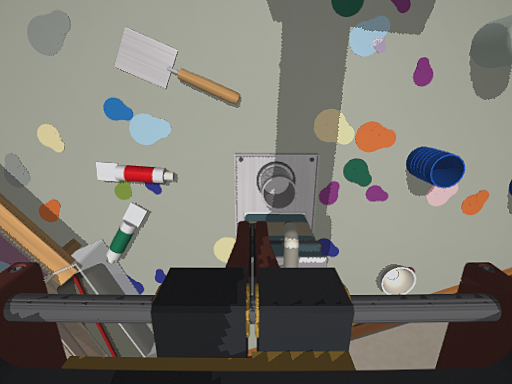

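View pics/top20.png

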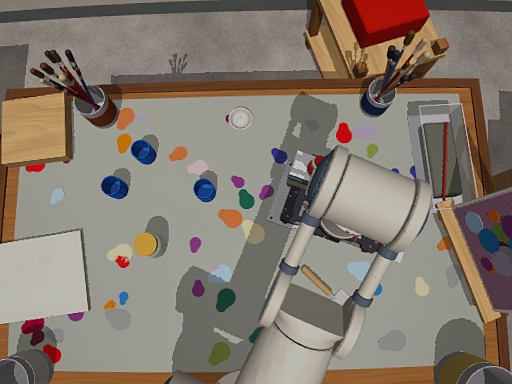

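The side view shows the spout end above the tin, which stands upright in its ring. The top view shows the jar, cup and blue tins unmoved. The wrist view puts the spout centre within 0.5 mm of the line through the tin, so I hand in.

```bash
python3 -c "
from h import *
print(env.close_job())"
```

```text
the job is handed in; nothing more can be done
None
```

The rinse tin stands upright in its ring, and the pump is screwed down onto its washer with the spout over the middle of the tin. The job was handed in at about 27 s; no verdict is reported.

- **Tin:** its rim measured 78 mm, as it should seated on the tray floor, and it sat concentric in the ring.
- **Turning:** I turned the pump about 5.2 turns clockwise. The moment stayed near 0.05 N m for the first four passes over the ring. On the fifth it was only about 0.10 N m, short of the 0.17 for a tight seal, so I took one more turn. During that turn it rose to about 0.34 N m.
- **Last checks:** after I withdrew the arm, the spout's centre line was within 0.5 mm of the line from the pump axis to the tin's centre. The jar, bowl and blue tins look unmoved in the top view, as do the tubes and palette knife in the wrist view.
- **What disagreed:**
  - The moments ran about 30–40% below the quoted ones for the turn since first touch, and fell to about 0.2 N m in the slow final creep.
  - That makes the exact point of first touch uncertain. I put it a little before the fifth pass, less than 1/8 turn by the moment, so the end lies roughly 1.0 to 1.15 turns after first touch, short of crushing at 1.25.
  - The cameras differed from one another by 3–5 mm at first, so I centred the tin by its position relative to the ring in the wrist view.

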